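# Clamp the slim heat-sink blanks in line on a wire bonder's work bed

## Task

First swing the clamp bar out, by at least 40 degrees from the fence, keeping its forked end round the post and sliding it on the bench without lifting it. Then pinch each aluminium blank to find its thickness: lay every slim one (22 mm) on the bed along the fence, lengthwise, and every thick one (30 mm) in the grey tray. Last, swing the bar back about the post until it rests against the stop, in line with the fence, with the slim blanks held in the row between; leave the dish, jar and black case alone.

Things in the scene. Friction and masses are not known exactly. Their poses are not given: they have to be found in the camera images.
- fixture: fixed steel work-bed fixture. Origin at the foot of its post, on the bench; x along the fence, y from the closed bar towards the fence, z up. Post 14 mm in diameter, 20 mm high, with a fixed cap 34 mm across (z 20 to 26 mm) over the bar's forked end. The bar swings open towards -y (towards the robot). Room on the bed for two slim blanks end to end; a thick one there keeps the bar from closing.
- bed_mid (a point): middle of the bed, on the bench, at fixture x = 93, y = 28.5 mm. The bed is the strip of bench between fence and closed bar: 27 mm wide (fixture y = 15 to 42 mm), from x = 20 to 170 mm. Two slim blanks fit centred at x = 57 and x = 128 mm.
- fence_mid (a point): middle of the fence's top edge nearest the bed. The fence is a low straight steel rail, only 8 mm high, fixture x = 20 to 184 mm, inner face at y = 42 mm, back at y = 54 mm: fingers can pass above it.
- stop_face (a point): point on the bench at the face of the stop, a fixed 12 mm high block at fixture x = 170 to 184 mm that reaches from the fence to y = 15 mm. The side of the closed bar rests against that face, in line with the fence.
- bar: loose aluminium clamp bar flat on the bench, 30 mm wide, 16 mm thick, 0.3 kg. Origin on its underside at the notch centre of its forked end: on the post's axis when the fork is home. x towards the knob; ends at x = 210 mm. Notch 18 mm wide, open-ended, floor at x = 11 mm, prongs to x = -12 mm. Closed, x is parallel to the fixture's x; it starts on the post 0.02 to 0.2 rad out.
- knob_top (a point): centre of the top of the round black knob that stands up on the bar's free end: 24 mm diameter, 40 mm high above the bar (from 16 to 56 mm above the bench), 195 mm from the bar's origin. It can be pinched from above.
- blank_a: loose aluminium blank, 60 mm long, 22 mm high; its thickness is 22 mm (slim) or 30 mm (thick), not told: pinch it across and read the finger opening. Origin at its middle (11 mm above what it rests on); x along its length, y across its thickness, z up. About 0.1 kg. May be absent.
- blank_b: loose aluminium blank, 60 mm long, 22 mm high; its thickness is 22 mm (slim) or 30 mm (thick), not told: pinch it across and read the finger opening. Origin at its middle (11 mm above what it rests on); x along its length, y across its thickness, z up. About 0.1 kg. May be absent.
- blank_c: loose aluminium blank, 60 mm long, 22 mm high; its thickness is 22 mm (slim) or 30 mm (thick), not told: pinch it across and read the finger opening. Origin at its middle (11 mm above what it rests on); x along its length, y across its thickness, z up. About 0.1 kg. May be absent.
- blank_d: loose aluminium blank, 60 mm long, 22 mm high; its thickness is 22 mm (slim) or 30 mm (thick), not told: pinch it across and read the finger opening. Origin at its middle (11 mm above what it rests on); x along its length, y across its thickness, z up. About 0.1 kg. May be absent.
- blank_e: loose aluminium blank, 60 mm long, 22 mm high; its thickness is 22 mm (slim) or 30 mm (thick), not told: pinch it across and read the finger opening. Origin at its middle (11 mm above what it rests on); x along its length, y across its thickness, z up. About 0.1 kg. May be absent.
- tray: fixed grey open tray for thick blanks, 150 mm (x) by 230 mm (y) outside, walls 5 mm thick and 30 mm high. Origin at the centre of its underside; the floor inside is 5 mm up.
- dish: loose white ceramic dish, 90 mm across, 30 mm high, a bystander. Origin at the centre of its underside.
- spool_jar: loose amber glass jar, 60 mm across, 75 mm high, a bystander. Origin at the centre of its underside.
- meter_case: loose black flat case, 60 by 130 by 22 mm, a bystander. Origin at the centre of its underside.

How it is judged:
On the way, in this order (a step that is already met when the one before it is completed fails the run):
1. the bar is swung out by more than 0.6 rad with its forked end on the post (horizontal distance between bar and fixture below 0.01 m and angle between the x axis of bar and the x axis of fixture, either way round above 0.6 rad), for 0.2 s.
2. every slim blank lies on the bed along the fence while the bar is out (x of blank_a in the frame of fixture between 0.035 and 0.155 m and y of blank_a in the frame of fixture between 0.014 and 0.036 m and height (world z) of each of blank_a, blank_d below 0.017 m and x of blank_d in the frame of fixture between 0.035 and 0.155 m and y of blank_d in the frame of fixture between 0.014 and 0.036 m and angle between the x axis of bar and the x axis of fixture, either way round above 0.4 rad), for 0.2 s.
3. the bar is swung back in line with the fence, forked end on the post, slim blanks in the row (horizontal distance between bar and fixture below 0.01 m and angle between the x axis of bar and the x axis of fixture, either way round below 0.035 rad and x of blank_a in the frame of fixture between 0.035 and 0.155 m and y of blank_a in the frame of fixture between 0.0225 and 0.0345 m and height (world z) of each of blank_a, blank_d below 0.017 m and angle between the x axis of each of blank_a, blank_d and the x axis of fixture, either way round below 0.17 rad and x of blank_d in the frame of fixture between 0.035 and 0.155 m and y of blank_d in the frame of fixture between 0.0225 and 0.0345 m), for 0.2 s.
At the end, for the whole second after the job is handed in: bar notch within 10 mm of the post axis, bar within 0.035 rad of the fence line; each slim blank on the bench between bar and fence (centre 35 to 155 mm along, 22.5 to 34.5 mm across, within 0.17 rad of the fence); each thick blank in the tray; all at rest (all of step 3 and linear speed of each of bar, blank_a, blank_d, blank_b, blank_c, blank_e below 0.02 m/s and x of blank_b in the frame of tray between -0.07 and 0.07 m and y of blank_b in the frame of tray between -0.11 and 0.11 m and height (world z) of each of blank_b, blank_c, blank_e below 0.06 m and x of blank_c in the frame of tray between -0.07 and 0.07 m and y of blank_c in the frame of tray between -0.11 and 0.11 m and x of blank_e in the frame of tray between -0.07 and 0.07 m and y of blank_e in the frame of tray between -0.11 and 0.11 m); the robot touches nothing.
It fails at once if the bar is lifted (its knob's top more than 20 mm above where it slides) (height (world z) of knob_top above 0.076 m).
It fails at once if the dish is moved more than 30 mm (distance of dish from where it was at the start of the episode above 0.03 m).
It fails at once if the jar is moved more than 30 mm (distance of spool_jar from where it was at the start of the episode above 0.03 m).
It fails at once if the black case is moved more than 30 mm (distance of meter_case from where it was at the start of the episode above 0.03 m).
Of blank_a, blank_b, blank_c, blank_d, blank_e only 4 to 5 are there at a start; the rules pass over those that are not, and their reading is None.
At some moment in a run one of blank_a, blank_b, blank_c, blank_d, blank_e may be knocked a few centimetres aside while the robot is not near it.
Once in a run the grip may slacken for a moment while it holds something.
It also fails if it takes over 210 s, if anything falls off the work surface, if the arm or the gripper's body presses on something with over 40 N, if the wrist force passes 120 N, or if a joint passes its speed limit or range.

## Robot

A 6-joint arm with a two-finger parallel gripper is mounted at the origin on the work surface. World frame = base frame: x ahead of the robot, y to its left, z up, the work surface at z = 0. Lengths are in m, angles in rad, forces in N, time in s.
With the tool pointing down it reaches from about 0.375 to 0.925 m from the base axis. Payload 5.7 kg.
Tool frame: the origin (TCP) lies at the centre of the arm's flange, where the gripper is bolted on; the fingertips stand 182 mm ahead of it and the grasp point (between the pads) lies 163 mm ahead of it; z points along the fingers, y is the line along which they close (so a half turn about z gives the same grasp; the last joint's range is limited). The gripper opens to 88 mm and grips with 3 to 60 N. Pads are 20 mm wide; open, the fingers measure 115 mm over their backs; the gripper's body (75 mm by 178 mm) begins 61 mm behind the grasp point.
Start: joints at [0.988, 0.359, 1.51, -0, 1.272, -0.115], TCP at [0.271, 0.536, 0.405] pointing down, gripper open.
Joint ranges: [-2.97, 2.97], [-1.01, 2.36], [0.21, 2.38], [-0.96, 4.11], [0.2, 2.71], [-2.98, 2.98]. Speed limits (rad/s): [2.39, 2.39, 3.14, 3.14, 3.14, 3.14].

## Interface

Orientations are given as a rotation vector (axis times angle).
In Python, from station import monitor, imaging, bot gives the robot as it stands.
- The arm moves only by the tool arm_command, never from a script. Its argument "commands" is a list of rows, each a list of 3 entries, a list of its own where there are three numbers: the opening, from 0 (shut) to 1 (fully open), then the shift along the tool's x, y, z in units of 40 mm (1.0 is 40 mm), then the turn about the tool's z in units of 6 degrees (1.0 is 6 degrees). A call has 1 to 8 rows; each row shifts and turns the commanded pose from where the row before left it, along the tool's axes as they then stand; what a row does not reach is not made up. A row lasts 1/12 s, in which the tool goes at most 41.7 mm and 7.16 degrees, less where a joint would pass 70% of its speed; a pose out of reach is approached as far as the arm can. A call with a number of a shift or a turn outside -1 to 1 is refused whole. A call with a gripper value outside its range is refused whole. The fingers move at their own pace and stop on an object; "force" is the grip in N (left out, the last holds). Time passes only in rows, so rows that do not move let the fingers close. It gives the time, the measured TCP pose, the force, the opening and the grip force at its end, in the units of the state.
- monitor.sense(): the state, without advancing time (a new reading comes with each control period).
- imaging.read_camera(name): name is "scene" or "top"; returns the picture (384x512x3 uint8, blue, green, red); there is no depth.
- imaging.camera_info(name): a dict with "K" (3x3 intrinsics, pixels), "R" (3x3) and "t" (3): a world point X has camera coordinates R X + t. Camera axes: x right, y down, z forward; pixel columns grow to the right and rows downward; lengths in m; the calibration is good to about 2 mm. A picture is of the moment at which its call begins. camera_info takes no time and is no camera call.
- bot.finish_job(): hands the job in; it is judged then, once.
The state is a dict: "time": time; "qpos": joint angles; "qd": joint speeds; "tau": joint torques, N m; "ee_pos": TCP position; "ee_rot": TCP orientation; "wrist_force": force on the tool from outside, world axes, zero at the start; "moment": the same for the moment, N m; "finger_gap": opening from 0.0 (shut) to 1.0 (fully open); "grip_force": force on a finger pad.
Only numpy, scipy, OpenCV 4.12 (cv2) and the standard library are available. Lean on these libraries where they do the work, as an engineer would, in place of code of your own. Each camera call takes 0.05 s, during which the arm holds its last target. There are 200 camera calls.

## Working session

There is one attempt and no reset: what is moved stays moved. The work goes in short steps, Python scripts to look and compute and a tool call to move; the robot and the scene stay as the last step left them, time stands still between calls to the robot, and variables do not carry over. Pictures are saved under pics/ and viewed, at most 14 in all, crops included, and the job is handed in when it is done.

Besides the shell and the picture viewer there is one more tool, called after "Emit:" in YAML: its name, and indented under it one key for each argument. arm_command: Moves the arm, as the interface text tells. Its arguments: {"type":"object","properties":{"commands":{"type":"array","items":{"type":"array"}},"force":{"type":"number"}},"required":["commands"]}

```bash
mkdir -p pics; cat > h.py <<'E'
import numpy as np, cv2, sys
from station import monitor, imaging, bot
from scipy.spatial.transform import Rotation as Rn
def snap(cam,name,crop=None,scale=1):
    im=imaging.read_camera(cam); cv2.imwrite('pics/full_'+name+'.png',im)
    if crop: x0,y0,x1,y1=crop; im=im[y0:y1,x0:x1]
    if scale!=1: im=cv2.resize(im,None,fx=scale,fy=scale,interpolation=cv2.INTER_CUBIC)
    cv2.imwrite('pics/'+name+'.png',im)
def px2w(cam,u,v,z):
    c=imaging.camera_info(cam);K,R,t=map(np.array,(c['K'],c['R'],c['t']))
    d=R.T@np.linalg.solve(K,[u,v,1.]);o=-R.T@t
    return o+d*(z-o[2])/d[2]
def w2px(cam,X):
    c=imaging.camera_info(cam);K,R,t=map(np.array,(c['K'],c['R'],c['t']))
    p=K@(R@np.array(X)+t);return p[:2]/p[2]
E
python3 - <<'E'
from h import *
snap('top','top0',None,1.5);snap('scene','sc0',None,1.5)
s=monitor.sense();print(s)
for c in('top','scene'):
    i=imaging.camera_info(c);print(c,i['K'],-np.array(i['R']).T@np.array(i['t']))
print(Rn.from_rotvec(s['ee_rot']).as_matrix().round(3))
E
```

```text
{'time': 0.1, 'qpos': array([ 9.87879069e-01,  3.59409748e-01,  1.51128769e+00,  9.75065797e-06,
        1.27250786e+00, -1.15097953e-01]), 'qd': array([-3.01245739e-05,  1.08174360e-03, -1.89653733e-03, -2.66025550e-04,
       -7.41205911e-04, -3.03681410e-04]), 'tau': array([ 2.25897202e-04, -5.16361606e+01, -2.71406007e+01,  6.74895686e-02,
        2.75962864e-02, -5.02055826e-06]), 'ee_pos': array([0.27039518, 0.5352671 , 0.40392115]), 'ee_rot': array([-7.28040433e-01, -3.05549279e+00,  2.37498459e-03]), 'wrist_force': array([ 0.96532659, -0.06959415,  0.05186361]), 'moment': array([-0.00913219, -0.01795545, -0.00040766]), 'grip_force': 0.0, 'finger_gap': 1.003972273261651}
top [[453.57619572   0.         260.79379634]
 [  0.         453.57619572 181.66526885]
 [  0.           0.           1.        ]] [0.44608124 0.0169406  1.10888385]
scene [[372.18307401   0.         256.92474541]
 [  0.         372.18307401 187.15053034]
 [  0.           0.           1.        ]] [ 1.27319649 -0.10278435  0.98955848]
[[-0.893  0.451 -0.001]
 [ 0.451  0.893 -0.001]
 [ 0.    -0.002 -1.   ]]
```

View pics/top0.png

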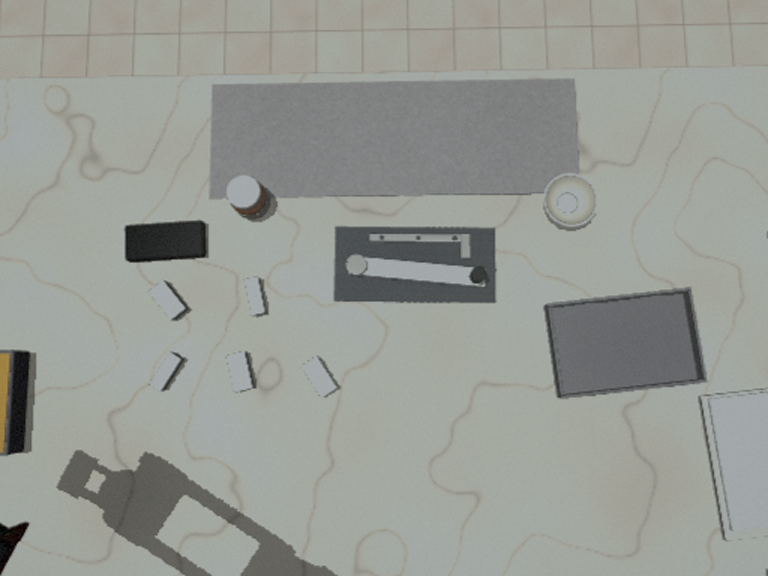

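View pics/sc0.png

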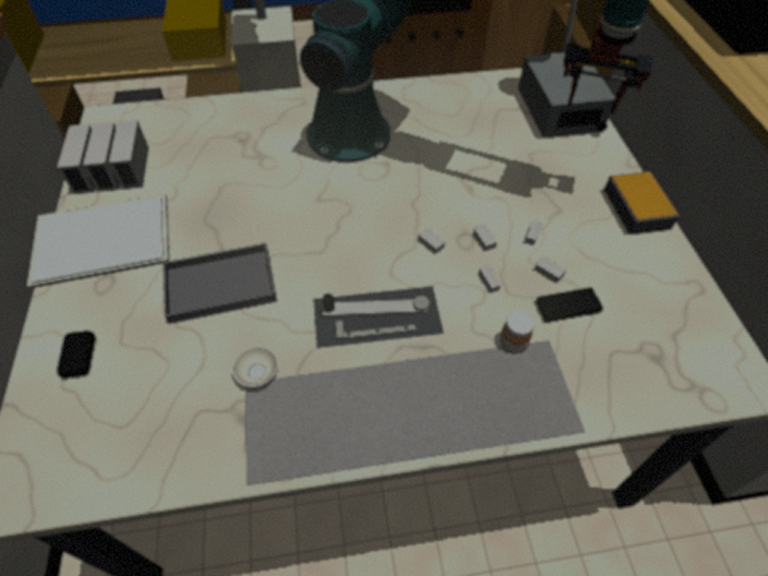

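The top view shows the post cap at (357,265), the knob at (478,274) and the fence at y≈238. There are five blanks, near (169,300), (257,296), (168,371), (240,371) and (320,376). The tray is at (625,343), the jar at (248,195), the case at (166,241) and the dish at (570,200), all at 1.5x scale. Next I'll enlarge the blanks and the fixture.

```bash
python3 - <<'E'
from h import *
im=cv2.imread('pics/full_top0.png')
cv2.imwrite('pics/c1.png',cv2.resize(im[175:275,90:240],None,fx=5,fy=5,interpolation=cv2.INTER_CUBIC))
cv2.imwrite('pics/c2.png',cv2.resize(im[145:210,215:335],None,fx=6,fy=6,interpolation=cv2.INTER_CUBIC))
E
```

```text
(no output)
```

View pics/c1.png

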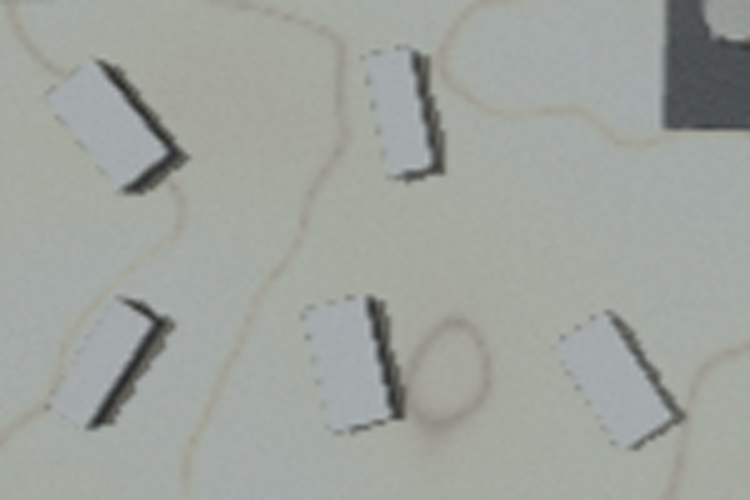

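View pics/c2.png

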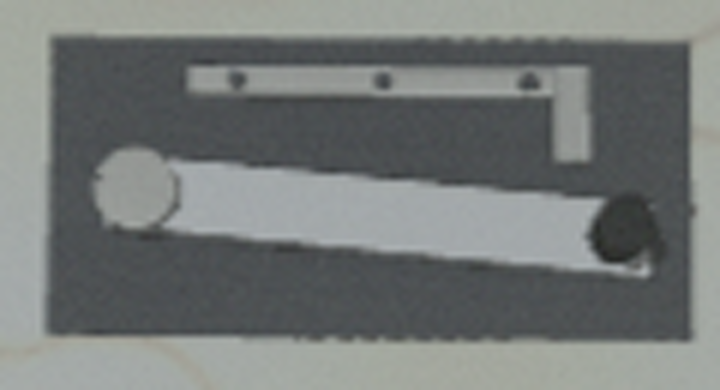

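Crop c1 shows five blanks: the upper-middle and lower-left ones look narrow, the other three wide. Crop c2 shows the cap centre at (136,188), the fence inner edge from (187,94) to (553,97), and the knob top at (622,228). I'll convert these to world coordinates.

```bash
cat > meas.py <<'E'
from h import *
def c(p,x0,y0,s,z): return px2w('top',(p[0]+.5)/s-.5+x0,(p[1]+.5)/s-.5+y0,z)[:2]
if __name__=='__main__':
    B={'UL':[(47,98),(95,62),(175,155),(125,192)],'UM':[(362,52),(410,47),(436,168),(390,178)],'LL':[(122,298),(165,325),(92,428),(48,405)],'LM':[(305,308),(368,296),(400,415),(340,432)],'LR':[(560,345),(608,312),(680,412),(630,448)]}
    for k,P in B.items():
        W=np.array([c(p,90,175,5,.022) for p in P],np.float32)
        (cx,cy),(w,h),_=cv2.minAreaRect(W); l=W[2]+W[3]-W[0]-W[1]; 
        if np.linalg.norm(W[0]-W[1])>np.linalg.norm(W[1]-W[2]): l=W[1]+W[2]-W[0]-W[3]
        print(k,W.mean(0).round(4),'len/wid',round(w,4),round(h,4),'axis deg',np.degrees(np.arctan2(l[1],l[0])).round(1)%180)
    post=c((136,188),215,145,6,.026);knob=c((622,228),215,145,6,.056)
    f1=c((187,94),215,145,6,.008);f2=c((553,97),215,145,6,.008)
    print('post',post,'knob',knob,'d',np.linalg.norm(knob-post),'bar ang',np.degrees(np.arctan2(*(knob-post)[::-1])))
    fa=np.arctan2(*(f2-f1)[::-1]);ex=np.array([np.cos(fa),np.sin(fa)]);ey=np.array([-ex[1],ex[0]])
    print('fence ang',np.degrees(fa),[( (q-post)@ex,(q-post)@ey) for q in (f1,f2)])
    T=[(545,306),(689,289),(705,381),(557,396)]
    W=np.array([px2w('top',(p[0]+.5)/1.5-.5,(p[1]+.5)/1.5-.5,.03)[:2] for p in T]);print('tray',W.mean(0),W)
    for n,p,z in(('jar',(243,190),.075),('case',(165,240),.022),('dish',(569,200),.03)): print(n,px2w('top',p[0]/1.5,p[1]/1.5,z))
E
python3 meas.py
```

```text
UL [0.5567 0.3873] len/wid 0.0625 0.0293 axis deg 41.0
UM [0.5625 0.2476] len/wid 0.0635 0.0232 axis deg 13.100006
LL [0.4433 0.3852] len/wid 0.0247 0.0612 axis deg 145.7
LM [0.4425 0.2677] len/wid 0.0617 0.0303 axis deg 16.600006
LR [0.4333 0.1409] len/wid 0.059 0.0289 axis deg 35.199997
post [0.61068975 0.08350556] knob [ 0.58787061 -0.10788303] d 0.19274414194056624 bar ang -96.79924217265302
fence ang -91.24946682765264 [(np.float64(0.01913725066772554), np.float64(0.041980718214800816)), (np.float64(0.16947870811547966), np.float64(0.04198071821480081))]
tray [ 0.47977149 -0.33768577] [[ 0.53897399 -0.2162262 ]
 [ 0.56319742 -0.4455143 ]
 [ 0.41869628 -0.46007831]
 [ 0.39821829 -0.22892428]]
jar [0.72240658 0.25661778 0.075     ]
case [0.6547173  0.39475603 0.022     ]
dish [ 0.71021691 -0.26269267  0.03      ]
```

The geometry is consistent: fence at 42.0 mm, its ends at 19/169 mm. Next is a move planner helper that prints numbers only, then the approach to the knob.

```bash
cat > plan.py <<'E'
from h import *
POST=np.array([.6107,.0835]);FA=np.radians(-91.25)
def cur():
    s=monitor.sense();R=Rn.from_rotvec(s['ee_rot']).as_matrix()
    return s['ee_pos'],np.degrees(np.arctan2(R[1,1],R[0,1])),s
def fix(x,y):
    e=np.array([np.cos(FA),np.sin(FA)]);return POST+x*e+y*np.array([-e[1],e[0]])
def rows(poses,g,start=None):
    """poses: list of (x,y,z,phi) per row -> rows in tool units"""
    p,ph,_=cur(); p=np.array(p)
    if start is not None: p,ph=np.array(start[:3]),start[3]
    out=[]
    for q in poses:
        d=np.array(q[:3])-p;c,s=np.cos(np.radians(ph)),np.sin(np.radians(ph))
        t=np.round(np.array([-s*d[0]+c*d[1],c*d[0]+s*d[1],-d[2]])/.04,2)
        r=np.round(-(q[3]-ph)/6,2)
        out.append([g,t.tolist(),float(r)])
        t=t*.04;p=p+np.array([-s*t[0]+c*t[1],c*t[0]+s*t[1],-t[2]]);ph-=r*6
    return out,[*p,ph]
def line(tgt,g,start=None,vmax=.036,amax=5.8):
    p,ph,_=cur(); a=np.array([*p,ph]) if start is None else np.array(start)
    b=np.array(tgt,float); b[3]=a[3]+(b[3]-a[3]+90)%180-90 if abs(b[3]-a[3])>90 else b[3]
    n=int(max(1,np.ceil(np.linalg.norm((b-a)[:3])/vmax),np.ceil(abs(b[3]-a[3])/amax)))
    return rows([a+(b-a)*(k+1)/n for k in range(n)],g,start)
def path(tgts,g,**k):
    st=None;R=[]
    for t in tgts: r,st=line(t,g,st,**k);R+=r
    show(R);return R,st
def show(R):
    for i in range(0,len(R),8): print(str(R[i:i+8]).replace(' ',''))
def pr():
    p,ph,s=cur();print(s['time'],p.round(4),'phi',ph.round(2),'gap mm',round(s['finger_gap']*88,1),'grip',s['grip_force'],'F',s['wrist_force'].round(1))
E
python3 - <<'E'
from plan import *
path([(.588,-.109,.29,-6.8),(.588,-.109,.205,-6.8)],.7)
E
```

```text
[[0.7,[-0.68,-0.51,0.14],0.56],[0.7,[-0.72,-0.48,0.13],0.55],[0.7,[-0.73,-0.43,0.14],0.56],[0.7,[-0.77,-0.39,0.13],0.55],[0.7,[-0.78,-0.34,0.14],0.56],[0.7,[-0.8,-0.3,0.13],0.55],[0.7,[-0.82,-0.24,0.14],0.56],[0.7,[-0.83,-0.21,0.13],0.55]]
[[0.7,[-0.84,-0.15,0.14],0.56],[0.7,[-0.85,-0.1,0.14],0.56],[0.7,[-0.85,-0.06,0.13],0.55],[0.7,[-0.86,-0.0,0.14],0.56],[0.7,[-0.85,0.05,0.13],0.55],[0.7,[-0.85,0.09,0.14],0.56],[0.7,[-0.85,0.15,0.13],0.55],[0.7,[-0.83,0.19,0.14],0.56]]
[[0.7,[-0.82,0.24,0.14],0.55],[0.7,[-0.8,0.29,0.13],0.56],[0.7,[-0.79,0.33,0.14],0.55],[0.7,[-0.77,0.38,0.13],0.56],[0.7,[-0.74,0.43,0.14],0.56],[0.7,[-0.0,-0.0,0.71],-0.0],[0.7,[-0.0,-0.0,0.71],-0.0],[0.7,[-0.0,-0.0,0.7],-0.0]]
```

Emit:
arm_command:
  commands:
    - [0.7,[-0.68,-0.51,0.14],0.56]
    - [0.7,[-0.72,-0.48,0.13],0.55]
    - [0.7,[-0.73,-0.43,0.14],0.56]
    - [0.7,[-0.77,-0.39,0.13],0.55]
    - [0.7,[-0.78,-0.34,0.14],0.56]
    - [0.7,[-0.8,-0.3,0.13],0.55]
    - [0.7,[-0.82,-0.24,0.14],0.56]
    - [0.7,[-0.83,-0.21,0.13],0.55]

```text
time: 0.77
ee_pos: [0.3917, 0.2884, 0.361]
ee_rot: [-1.416, -2.804, 0.001]
wrist_force: [0.7, -0.2, 0.0]
finger_gap: 0.699
grip_force: 0.0
```

Emit:
arm_command:
  commands:
    - [0.7,[-0.84,-0.15,0.14],0.56]
    - [0.7,[-0.85,-0.1,0.14],0.56]
    - [0.7,[-0.85,-0.06,0.13],0.55]
    - [0.7,[-0.86,0,0.14],0.56]
    - [0.7,[-0.85,0.05,0.13],0.55]
    - [0.7,[-0.85,0.09,0.14],0.56]
    - [0.7,[-0.85,0.15,0.13],0.55]
    - [0.7,[-0.83,0.19,0.14],0.56]

```text
time: 1.43
ee_pos: [0.513, 0.0429, 0.3174]
ee_rot: [-2.026, -2.401, 0.0]
wrist_force: [0.1, 0.5, 1.1]
finger_gap: 0.701
grip_force: 0.0
```

Emit:
arm_command:
  commands:
    - [0.7,[-0.82,0.24,0.14],0.55]
    - [0.7,[-0.8,0.29,0.13],0.56]
    - [0.7,[-0.79,0.33,0.14],0.55]
    - [0.7,[-0.77,0.38,0.13],0.56]
    - [0.7,[-0.74,0.43,0.14],0.56]
    - [0.7,[0,0,0],0]
    - [0.7,[0,0,0],0]

```text
time: 2.02
ee_pos: [0.5887, -0.1104, 0.2898]
ee_rot: [-2.352, -2.082, 0.001]
wrist_force: [-1.0, 0.0, 0.2]
finger_gap: 0.702
grip_force: 0.0
```

```bash
python3 - <<'E'
from plan import *
pr()
path([(.588,-.109,.205,-6.8)],.7)
E
```

```text
2.0167 [ 0.5887 -0.1104  0.2898] phi -6.96 gap mm 61.8 grip 0.0 F [-1.   0.   0.2]
[[0.7,[0.01,-0.01,0.71],-0.01],[0.7,[0.01,-0.0,0.7],-0.01],[0.7,[0.01,-0.01,0.71],-0.01]]
```

Emit:
arm_command:
  commands:
    - [0.7,[0.01,-0.01,0.7],0]
    - [0.7,[0.01,-0.01,0.7],0]
    - [0.7,[0.01,0,0.7],0]
    - [0.7,[0,0,0],0]
    - [0.2,[0,0,0],0]
    - [0.2,[0,0,0],0]
    - [0.2,[0,0,0],0]
    - [0.2,[0,0,0],0]
  force: 20

```text
time: 2.68
ee_pos: [0.5885, -0.1074, 0.2085]
ee_rot: [2.347, 2.084, 0.002]
wrist_force: [0.4, -0.2, 0.5]
finger_gap: 0.439
grip_force: 0.0
```

Emit:
arm_command:
  commands:
    - [0.2,[0,0,0],0]
    - [0.2,[0,0,0],0]
    - [0.2,[0,0,0],0]
    - [0.2,[0,0,0],0]

```text
time: 3.02
ee_pos: [0.5883, -0.1076, 0.2077]
ee_rot: [2.349, 2.084, 0.002]
wrist_force: [0.9, 0.2, 6.0]
finger_gap: 0.266
grip_force: 20.0
```

```bash
python3 - <<'E'
from plan import *
pr()
p,ph,_=cur()
r=np.array(p[:2])-POST;R0=np.linalg.norm(r);a0=np.arctan2(r[1],r[0]);print(R0,np.degrees(a0))
N=16;P=[]
for k in range(1,N+1):
    da=-np.radians(50)*k/N;R=R0+(.195-R0)*k/N
    P.append((POST[0]+R*np.cos(a0+da),POST[1]+R*np.sin(a0+da),.205,ph+np.degrees(da)))
R,_=rows(P,.2);show(R)
E
```

```text
3.0167 [ 0.5883 -0.1076  0.2077] phi -6.83 gap mm 23.4 grip 20.0033837556839 F [0.9 0.2 6. ]
0.19245004748139466 -96.68446395815887
[[0.2,[0.0,-0.26,0.07],0.52],[0.2,[0.0,-0.27,-0.0],0.52],[0.2,[0.01,-0.26,-0.0],0.52],[0.2,[0.0,-0.26,-0.0],0.52],[0.2,[0.0,-0.27,-0.0],0.52],[0.2,[0.01,-0.26,-0.0],0.52],[0.2,[-0.0,-0.26,-0.0],0.53],[0.2,[0.0,-0.27,-0.0],0.52]]
[[0.2,[0.0,-0.26,-0.0],0.52],[0.2,[0.01,-0.27,-0.0],0.52],[0.2,[-0.0,-0.26,-0.0],0.52],[0.2,[0.0,-0.26,-0.0],0.52],[0.2,[0.0,-0.27,-0.0],0.52],[0.2,[0.01,-0.27,-0.0],0.52],[0.2,[-0.0,-0.26,-0.0],0.52],[0.2,[0.0,-0.27,-0.0],0.52]]
```

Emit:
arm_command:
  commands:
    - [0.2,[0,-0.26,0],0.52]
    - [0.2,[0,-0.27,0],0.52]
    - [0.2,[0.01,-0.26,0],0.52]
    - [0.2,[0,-0.26,0],0.52]
    - [0.2,[0,-0.27,0],0.52]
    - [0.2,[0.01,-0.26,0],0.52]
    - [0.2,[0,-0.26,0],0.52]
    - [0.2,[0,-0.27,0],0.52]

```text
time: 3.68
ee_pos: [0.5095, -0.0819, 0.2077]
ee_rot: [2.743, 1.523, 0.005]
wrist_force: [2.2, -2.3, 3.7]
finger_gap: 0.268
grip_force: 20.0
```

```bash
python3 - <<'E'
from plan import *
pr()
p,ph,_=cur()
r=np.array(p[:2])-POST;print(np.linalg.norm(r),np.degrees(np.arctan2(r[1],r[0])))
snap('top','open1',(215,145,335,225),6)
E
```

```text
3.6833 [ 0.5095 -0.0819  0.2077] phi -31.94 gap mm 23.6 grip 19.999674260616302 F [ 2.2 -2.3  3.7]
0.19385215740396014 -121.45498791006919
```

View pics/open1.png

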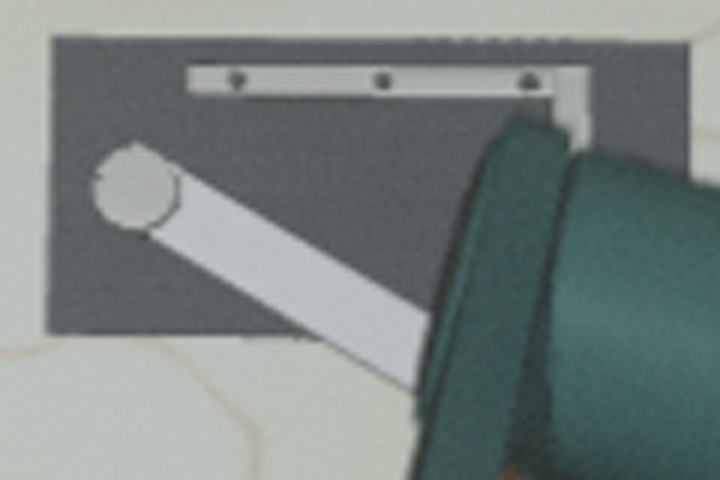

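The bar pivots with its fork still under the cap at (136,188), about 30° out. I'll continue the arc.

Emit:
arm_command:
  commands:
    - [0.2,[0,-0.26,0],0.52]
    - [0.2,[0,-0.27,0],0.52]
    - [0.2,[0.01,-0.26,0],0.52]
    - [0.2,[0,-0.26,0],0.52]
    - [0.2,[0,-0.27,0],0.52]
    - [0.2,[0.01,-0.26,0],0.52]
    - [0.2,[0,-0.26,0],0.52]
    - [0.2,[0,-0.27,0],0.52]

```text
time: 4.4
ee_pos: [0.4489, -0.0244, 0.2077]
ee_rot: [3.008, 0.895, 0.007]
wrist_force: [2.3, -4.2, 5.5]
finger_gap: 0.267
grip_force: 20.0
```

Emit:
arm_command:
  commands:
    - [0.2,[0,0,0],0]
    - [0.2,[0,0,0],0]
    - [0.2,[0,0,0],0]
    - [0.7,[0,0,0],0]
    - [0.7,[0,0,0],0]
    - [0.7,[0,0,0],0]
    - [0.7,[0,0,0],0]

```text
time: 4.98
ee_pos: [0.447, -0.0238, 0.2065]
ee_rot: [-3.01, -0.899, 0.001]
wrist_force: [-0.3, -0.3, 0.3]
finger_gap: 0.529
grip_force: 0.0
```

```bash
python3 - <<'E'
from plan import *
pr()
p,ph,_=cur()
r=np.array(p[:2])-POST;print(np.linalg.norm(r),np.degrees(np.arctan2(r[1],r[0])))
# up, then to UM blank: centre .5625,.2476, axis 13 -> closing phi 103 or -77
print('up .105 then');_,st=path([(p[0],p[1],.29,ph)],.7)
R,st=rows([(p[0],p[1],.29,ph)],.7);
r,_=line((.5625,.2476,.25,-77),.7,start=[p[0],p[1],.29,ph]);show(r)
E
```

```text
4.9833 [ 0.447  -0.0238  0.2065] phi -56.74 gap mm 46.6 grip 0.0 F [-0.3 -0.3  0.3]
0.1956711034880969 -146.75888268591868
up .105 then
[[0.7,[0.0,0.0,-0.7],-0.0],[0.7,[0.0,0.0,-0.69],-0.0],[0.7,[0.0,0.0,-0.7],-0.0]]
[[0.7,[0.68,-0.45,0.11],0.38],[0.7,[0.66,-0.49,0.11],0.37],[0.7,[0.65,-0.5,0.11],0.38],[0.7,[0.62,-0.53,0.11],0.37],[0.7,[0.6,-0.56,0.12],0.38],[0.7,[0.58,-0.58,0.11],0.37],[0.7,[0.56,-0.6,0.11],0.38],[0.7,[0.53,-0.62,0.11],0.37]]
[[0.7,[0.51,-0.65,0.11],0.38]]
```

Emit:
arm_command:
  commands:
    - [0.7,[0,0,-0.7],0]
    - [0.7,[0,0,-0.7],0]
    - [0.7,[0,0,-0.7],0]

```text
time: 5.23
ee_pos: [0.4467, -0.0237, 0.291]
ee_rot: [-3.009, -0.899, 0.004]
wrist_force: [0.5, 0.1, 0.3]
finger_gap: 0.696
grip_force: 0.0
```

```bash
cat > diff.py <<'E'
from h import *
def diff(name,B):
    a=cv2.imread('pics/full_top0.png').astype(float)
    b=imaging.read_camera('top');cv2.imwrite(f'pics/full_{name}.png',b);b=b.astype(float)
    for k,(x,y) in B.items():
        u,v=w2px('top',(x,y,.022)).astype(int);w=12
        print(k,round(np.abs(a-b)[v-w:v+w,u-w:u+w].mean(),1),end=' ')
    print()
BL={'UL':(.5567,.3873),'UM':(.5625,.2476),'LL':(.4433,.3852),'LM':(.4425,.2677),'LR':(.4333,.1409)}
E
python3 -c "
from diff import *
diff('d1',BL)"
```

```text
UL 13.9 UM 13.9 LL 13.7 LM 13.8 LR 13.8
```

Emit:
arm_command:
  commands:
    - [0.7,[0.68,-0.45,0.11],0.38]
    - [0.7,[0.66,-0.49,0.11],0.37]
    - [0.7,[0.65,-0.5,0.11],0.38]
    - [0.7,[0.62,-0.53,0.11],0.37]
    - [0.7,[0.6,-0.56,0.12],0.38]
    - [0.7,[0.58,-0.58,0.11],0.37]
    - [0.7,[0.56,-0.6,0.11],0.38]
    - [0.7,[0.53,-0.62,0.11],0.37]

```text
time: 5.95
ee_pos: [0.55, 0.2189, 0.2542]
ee_rot: [3.114, 0.414, -0.001]
wrist_force: [0.8, -0.2, 0.0]
finger_gap: 0.699
grip_force: 0.0
```

Emit:
arm_command:
  commands:
    - [0.7,[0.51,-0.65,0.11],0.38]
    - [0.7,[0,0,0],0]
    - [0.7,[0,0,0],0]
    - [0.7,[0,0,0],0]

```text
time: 6.28
ee_pos: [0.562, 0.2474, 0.2499]
ee_rot: [3.12, 0.357, -0.003]
wrist_force: [-0.0, 0.6, -0.4]
finger_gap: 0.698
grip_force: 0.0
```

```bash
python3 - <<'E'
from plan import *
from diff import *
pr();diff('d2',BL)
path([(.5625,.2476,.192,-77)],.7)
E
```

```text
6.2833 [0.562  0.2474 0.2499] phi -76.96 gap mm 61.5 grip 0.0 F [-0.   0.6 -0.4]
UL 77.3 UM 86.0 LL 41.0 LM 105.5 LR 30.7 
[[0.7,[0.01,-0.01,0.73],-0.0],[0.7,[0.01,-0.0,0.72],-0.0]]
```

Emit:
arm_command:
  commands:
    - [0.7,[0.01,0,0.73],0]
    - [0.7,[0.01,0,0.73],0]
    - [0.7,[0,0,0],0]
    - [0.1,[0,0,0],0]
    - [0.1,[0,0,0],0]
    - [0.1,[0,0,0],0]
    - [0.1,[0,0,0],0]
    - [0.1,[0,0,0],0]
  force: 25

```text
time: 7.0
ee_pos: [0.5639, 0.2481, 0.1936]
ee_rot: [-3.121, -0.355, -0.003]
wrist_force: [0.8, -0.1, -0.0]
finger_gap: 0.358
grip_force: 0.0
```

Emit:
arm_command:
  commands:
    - [0.1,[0,0,0],0]
    - [0.1,[0,0,0],0]
    - [0.1,[0,0,0],0]
    - [0.1,[0,0,0],0]
    - [0.1,[0,0,0],0]
    - [0.1,[0,0,0],0]

```text
time: 7.5
ee_pos: [0.5637, 0.2481, 0.193]
ee_rot: [3.121, 0.355, 0.002]
wrist_force: [-1.2, -0.7, 5.5]
finger_gap: 0.246
grip_force: 25.0
```

The pinch read 21.6 mm, so it's slim. I'll lift it and take it to the bed at fixture x=57.

```bash
python3 - <<'E'
from plan import *
pr();p,ph,_=cur();f=fix(.057,.0285);print(f)
path([(p[0],p[1],.25,ph),(*f,.25,-1.25)],.1)
E
```

```text
7.5 [0.5637 0.2481 0.193 ] phi -77.01 gap mm 21.7 grip 24.99134212732315 F [-1.2 -0.7  5.5]
[0.63794977 0.02589184]
[[0.1,[0.0,0.0,-0.71],-0.0],[0.1,[0.0,0.0,-0.71],-0.0],[0.1,[0.04,0.42,-0.0],-0.9],[0.1,[0.0,0.41,-0.0],-0.9],[0.1,[-0.04,0.42,-0.0],-0.91],[0.1,[-0.08,0.41,-0.0],-0.9],[0.1,[-0.11,0.4,-0.0],-0.9],[0.1,[-0.16,0.39,-0.0],-0.9]]
[[0.1,[-0.19,0.38,-0.0],-0.9],[0.1,[-0.22,0.35,-0.0],-0.91],[0.1,[-0.26,0.33,-0.0],-0.9],[0.1,[-0.28,0.3,-0.0],-0.9],[0.1,[-0.32,0.28,-0.0],-0.9],[0.1,[-0.34,0.25,-0.0],-0.9],[0.1,[-0.36,0.21,-0.0],-0.9],[0.1,[-0.38,0.18,-0.0],-0.91]]
```

Emit:
arm_command:
  commands:
    - [0.1,[0,0,-0.7],0]
    - [0.1,[0,0,-0.7],0]
    - [0.1,[0.04,0.42,0],-0.9]
    - [0.1,[0,0.41,0],-0.9]
    - [0.1,[-0.04,0.42,0],-0.91]
    - [0.1,[-0.08,0.41,0],-0.9]
    - [0.1,[-0.11,0.4,0],-0.9]
    - [0.1,[-0.16,0.39,0],-0.9]

```text
time: 8.17
ee_pos: [0.5951, 0.1521, 0.2481]
ee_rot: [-2.895, -1.22, 0.001]
wrist_force: [0.9, 0.4, -0.1]
finger_gap: 0.247
grip_force: 25.0
```

Emit:
arm_command:
  commands:
    - [0.1,[-0.19,0.38,0],-0.9]
    - [0.1,[-0.22,0.35,0],-0.91]
    - [0.1,[-0.26,0.33,0],-0.9]
    - [0.1,[-0.28,0.3,0],-0.9]
    - [0.1,[-0.32,0.28,0],-0.9]
    - [0.1,[-0.34,0.25,0],-0.9]
    - [0.1,[-0.36,0.21,0],-0.9]
    - [0.1,[-0.38,0.18,0],-0.91]

```text
time: 8.83
ee_pos: [0.6377, 0.0249, 0.248]
ee_rot: [-2.24, -2.202, 0.001]
wrist_force: [0.2, 0.4, -2.1]
finger_gap: 0.248
grip_force: 2.9
```

Emit:
arm_command:
  commands:
    - [0.1,[0,0,0],0]
    - [0.1,[0,0,0],0]
    - [0.1,[0,0,0],0]

```text
time: 9.08
ee_pos: [0.6372, 0.0262, 0.248]
ee_rot: [-2.248, -2.194, 0.001]
wrist_force: [0.4, 0.8, -0.1]
finger_gap: 0.245
grip_force: 25.0
```

```bash
python3 - <<'E'
from plan import *
from diff import *
pr();f=fix(.057,.0285)
path([(*f,.215,-1.25),(*f,.1945,-1.25)],.1)
diff('d3',BL)
E
```

```text
9.0833 [0.6372 0.0262 0.248 ] phi -1.4 gap mm 21.6 grip 24.998207688331604 F [ 0.4  0.8 -0.1]
[[0.1,[-0.01,0.02,0.82],-0.02],[0.1,[0.0,-0.0,0.52],-0.0]]
UL 41.5 UM 52.2 LL 40.9 LM 40.9 LR 92.6
```

The grip slackened for a moment (2.9 N), though the gap still reads the blank. I'll check it from the scene camera.

```bash
python3 - <<'E'
from h import *
u,v=w2px('scene',(.637,.026,.06)).astype(int);print(u,v)
snap('scene','s1',(u-50,v-40,u+50,v+35),7)
E
```

```text
264 203
```

View pics/s1.png

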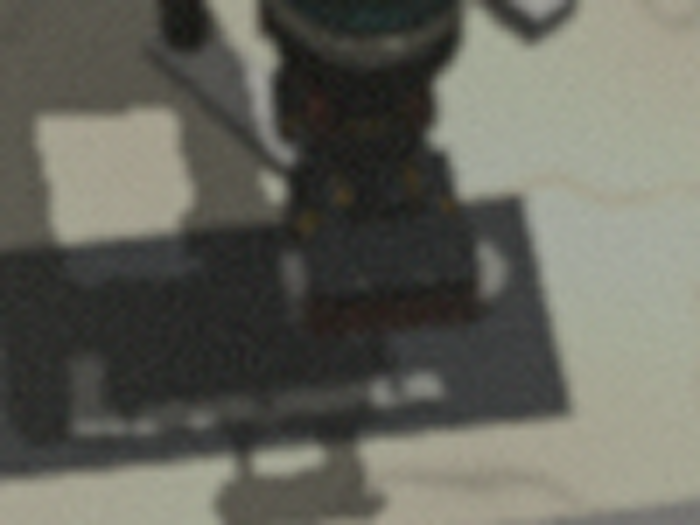

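The view shows only the gripper body above the bed, and the blank is hidden behind it. I'll lower slowly and watch the contact force.

Emit:
arm_command:
  commands:
    - [0.1,[-0.01,0.02,0.5],0]
    - [0.1,[0,0,0.4],0]
    - [0.1,[0,0,0.2],0]
    - [0.1,[0,0,0],0]

```text
time: 9.52
ee_pos: [0.6372, 0.026, 0.2023]
ee_rot: [-2.243, -2.195, 0.004]
wrist_force: [0.1, -0.4, -1.4]
finger_gap: 0.25
grip_force: 25.0
```

Emit:
arm_command:
  commands:
    - [0.1,[0,0,0.1],0]
    - [0.1,[0,0,0],0]

```text
time: 9.68
ee_pos: [0.6385, 0.0255, 0.2003]
ee_rot: [2.245, 2.197, 0.0]
wrist_force: [-0.6, -0.0, -1.0]
finger_gap: 0.247
grip_force: 25.0
```

Emit:
arm_command:
  commands:
    - [0.1,[0,0,0.1],0]
    - [0.1,[0,0,0],0]

```text
time: 9.85
ee_pos: [0.6386, 0.0252, 0.1964]
ee_rot: [2.245, 2.197, 0.0]
wrist_force: [-0.1, -0.5, 0.3]
finger_gap: 0.248
grip_force: 25.0
```

Emit:
arm_command:
  commands:
    - [0.1,[0,0,0.05],0]
    - [0.1,[0,0,0],0]

```text
time: 10.02
ee_pos: [0.6385, 0.0252, 0.1943]
ee_rot: [2.245, 2.197, -0.0]
wrist_force: [0.4, -0.2, -0.5]
finger_gap: 0.247
grip_force: 25.0
```

Emit:
arm_command:
  commands:
    - [0.1,[0,0,0.03],0]
    - [0.1,[0,0,0],0]

```text
time: 10.18
ee_pos: [0.6386, 0.0251, 0.1931]
ee_rot: [2.245, 2.197, 0.0]
wrist_force: [0.5, -0.9, -0.5]
finger_gap: 0.249
grip_force: 25.0
```

Emit:
arm_command:
  commands:
    - [0.5,[0,0,0],0]
    - [0.5,[0,0,0],0]
    - [0.5,[0,0,0],0]
    - [0.5,[0,0,0],0]
    - [0.5,[0,0,-0.7],0]
    - [0.6,[0,0,-0.7],0]
    - [0.7,[0,0,0],0]

```text
time: 10.77
ee_pos: [0.6406, 0.0251, 0.2539]
ee_rot: [2.241, 2.193, 0.008]
wrist_force: [0.8, -0.3, 0.2]
finger_gap: 0.615
grip_force: 0.0
```

```bash
python3 - <<'E'
from plan import *
pr()
# next: LL .4433,.3852 axis 145.7 -> phi 55.7 (q1~41)
path([(.4433,.3852,.25,55.7)],.7)
E
```

```text
10.7667 [0.6406 0.0251 0.2539] phi -1.24 gap mm 54.1 grip 0.0 F [ 0.8 -0.3  0.2]
[[0.7,[0.74,-0.43,0.01],-0.79],[0.7,[0.77,-0.36,0.01],-0.79],[0.7,[0.81,-0.3,0.0],-0.79],[0.7,[0.82,-0.23,0.01],-0.79],[0.7,[0.84,-0.17,0.01],-0.79],[0.7,[0.85,-0.09,0.01],-0.8],[0.7,[0.85,-0.02,0.01],-0.79],[0.7,[0.86,0.05,0.01],-0.79]]
[[0.7,[0.85,0.12,0.0],-0.79],[0.7,[0.83,0.19,0.01],-0.79],[0.7,[0.82,0.25,0.01],-0.79],[0.7,[0.79,0.33,0.01],-0.79]]
```

```bash
python3 -c "
from diff import *
diff('d4',BL)"
```

```text
UL 49.8 UM 51.6 LL 40.4 LM 40.4 LR 92.6
```

Emit:
arm_command:
  commands:
    - [0.7,[0.74,-0.43,0],-0.79]
    - [0.7,[0.77,-0.36,0],-0.79]
    - [0.7,[0.81,-0.3,0],-0.79]
    - [0.7,[0.82,-0.23,0],-0.79]
    - [0.7,[0.84,-0.17,0],-0.79]
    - [0.7,[0.85,-0.09,0],-0.8]
    - [0.7,[0.85,-0.02,0],-0.79]
    - [0.7,[0.86,0.05,0],-0.79]

```text
time: 11.48
ee_pos: [0.5056, 0.2664, 0.2482]
ee_rot: [-1.402, -2.81, 0.002]
wrist_force: [0.3, 0.0, -0.4]
finger_gap: 0.699
grip_force: 0.0
```

Emit:
arm_command:
  commands:
    - [0.7,[0.85,0.12,0],-0.79]
    - [0.7,[0.83,0.19,0.01],-0.79]
    - [0.7,[0.82,0.25,0.01],-0.79]
    - [0.7,[0.79,0.33,0.01],-0.79]
    - [0.7,[0,0,0],0]
    - [0.7,[0,0,0],0]

```text
time: 11.98
ee_pos: [0.4399, 0.3866, 0.2469]
ee_rot: [-0.922, -3.002, 0.002]
wrist_force: [-0.3, 0.2, 0.6]
finger_gap: 0.698
grip_force: 0.0
```

```bash
python3 - <<'E'
from plan import *
pr();path([(.4433,.3852,.192,55.7)],.7)
snap('top','bed1',(215,145,335,225),6)
E
```

```text
11.9833 [0.4399 0.3866 0.2469] phi 55.86 gap mm 61.4 grip 0.0 F [-0.3  0.2  0.6]
[[0.7,[-0.04,0.01,0.69],0.01],[0.7,[-0.05,0.01,0.68],0.02]]
```

View pics/bed1.png

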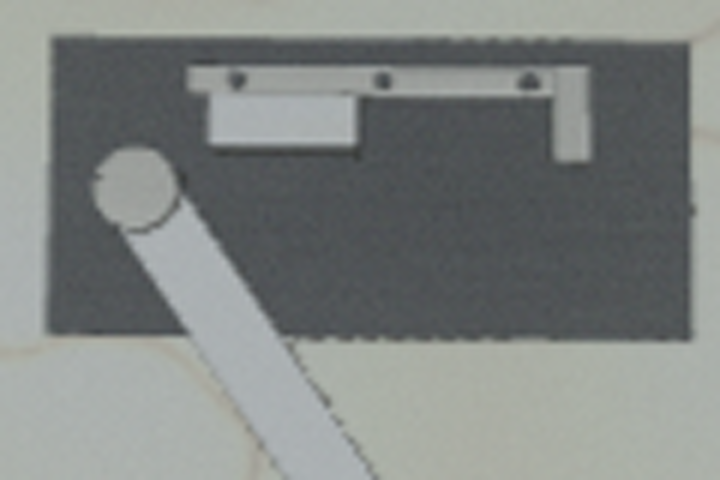

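The first slim blank lies squarely along the fence, from (208,95) to (357,147), with the fork still under the cap. UL's diff rose, so it may have been knocked and I'll check it later. Now I'll grasp LL.

Emit:
arm_command:
  commands:
    - [0.7,[-0.04,0.01,0.69],0]
    - [0.7,[-0.04,0.01,0.69],0]
    - [0.7,[0,0,0],0]
    - [0.1,[0,0,0],0]
    - [0.1,[0,0,0],0]
    - [0.1,[0,0,0],0]
    - [0.1,[0,0,0],0]
    - [0.1,[0,0,0],0]

```text
time: 12.7
ee_pos: [0.4448, 0.3845, 0.1939]
ee_rot: [0.926, 3.001, 0.002]
wrist_force: [-0.1, -0.2, -0.4]
finger_gap: 0.355
grip_force: 0.0
```

Emit:
arm_command:
  commands:
    - [0.1,[0,0,0],0]
    - [0.1,[0,0,0],0]
    - [0.1,[0,0,0],0]
    - [0.1,[0,0,0],0]
    - [0.1,[0,0,0],0]
    - [0.1,[0,0,0],0]

```text
time: 13.2
ee_pos: [0.4447, 0.3846, 0.1935]
ee_rot: [0.926, 3.001, 0.002]
wrist_force: [-0.3, -0.6, 6.6]
finger_gap: 0.247
grip_force: 25.0
```

```bash
python3 - <<'E'
from plan import *
pr();p,ph,_=cur();f=fix(.127,.0285)
path([(p[0],p[1],.26,ph),(*f,.25,-1.25)],.1)
E
```

```text
13.2 [0.4447 0.3846 0.1935] phi 55.71 gap mm 21.7 grip 24.966032803058624 F [-0.3 -0.6  6.6]
[[0.1,[0.0,0.0,-0.83],-0.0],[0.1,[0.0,0.0,-0.83],-0.0],[0.1,[-0.71,-0.44,0.02],0.68],[0.1,[-0.75,-0.39,0.02],0.68],[0.1,[-0.77,-0.33,0.01],0.67],[0.1,[-0.79,-0.28,0.02],0.68],[0.1,[-0.81,-0.22,0.02],0.68],[0.1,[-0.82,-0.17,0.02],0.68]]
[[0.1,[-0.83,-0.1,0.01],0.68],[0.1,[-0.84,-0.05,0.02],0.67],[0.1,[-0.84,0.02,0.02],0.68],[0.1,[-0.83,0.07,0.02],0.68],[0.1,[-0.83,0.13,0.01],0.68],[0.1,[-0.82,0.19,0.02],0.68],[0.1,[-0.8,0.25,0.02],0.67],[0.1,[-0.78,0.3,0.02],0.68]]
```

LL reads 21.7 mm, so it's slim and goes to the bed at x≈127.

Emit:
arm_command:
  commands:
    - [0.1,[0,0,-0.83],0]
    - [0.1,[0,0,-0.83],0]
    - [0.1,[-0.71,-0.44,0.02],0.68]
    - [0.1,[-0.75,-0.39,0.02],0.68]
    - [0.1,[-0.77,-0.33,0.01],0.67]
    - [0.1,[-0.79,-0.28,0.02],0.68]
    - [0.1,[-0.81,-0.22,0.02],0.68]
    - [0.1,[-0.82,-0.17,0.02],0.68]

```text
time: 13.87
ee_pos: [0.5265, 0.199, 0.2545]
ee_rot: [-1.544, -2.735, 0.001]
wrist_force: [0.6, 0.2, -0.5]
finger_gap: 0.248
grip_force: 25.0
```

Emit:
arm_command:
  commands:
    - [0.1,[-0.83,-0.1,0.01],0.68]
    - [0.1,[-0.84,-0.05,0.02],0.67]
    - [0.1,[-0.84,0.02,0.02],0.68]
    - [0.1,[-0.83,0.07,0.02],0.68]
    - [0.1,[-0.83,0.13,0.01],0.68]
    - [0.1,[-0.82,0.19,0.02],0.68]
    - [0.1,[-0.8,0.25,0.02],0.67]
    - [0.1,[-0.78,0.3,0.02],0.68]

```text
time: 14.53
ee_pos: [0.636, -0.046, 0.2487]
ee_rot: [-2.249, -2.193, 0.001]
wrist_force: [0.2, -0.1, -1.5]
finger_gap: 0.246
grip_force: 25.0
```

Emit:
arm_command:
  commands:
    - [0.1,[0,0,0],0]
    - [0.1,[0,0,0],0]
    - [0.1,[0,0,0],0]

```text
time: 14.78
ee_pos: [0.6351, -0.0442, 0.2486]
ee_rot: [-2.244, -2.196, 0.001]
wrist_force: [-0.4, 0.2, -0.8]
finger_gap: 0.249
grip_force: 25.0
```

```bash
python3 - <<'E'
from plan import *
from diff import *
pr();f=fix(.127,.0285)
path([(*f,.2,-1.25)],.1,vmax=.025)
diff('d5',BL)
E
```

```text
14.7833 [ 0.6351 -0.0442  0.2486] phi -1.24 gap mm 21.9 grip 24.962816834449768 F [-0.4  0.2 -0.8]
[[0.1,[0.0,0.02,0.61],0.0],[0.1,[0.0,0.01,0.6],0.0]]
UL 53.8 UM 55.8 LL 62.3 LM 44.6 LR 44.8
```

Emit:
arm_command:
  commands:
    - [0.1,[0,0.02,0.6],0]
    - [0.1,[0,0.02,0.6],0]
    - [0.1,[0,0,0.1],0]
    - [0.1,[0,0,0],0]

```text
time: 15.17
ee_pos: [0.6358, -0.043, 0.1954]
ee_rot: [-2.24, -2.196, 0.004]
wrist_force: [-0.5, -0.5, 0.2]
finger_gap: 0.248
grip_force: 25.0
```

Emit:
arm_command:
  commands:
    - [0.1,[0,0,0.04],0]
    - [0.1,[0,0,0],0]
    - [0.1,[0,0,0],0]

```text
time: 15.42
ee_pos: [0.6379, -0.0443, 0.1967]
ee_rot: [2.244, 2.197, 0.002]
wrist_force: [-0.1, -1.5, -0.6]
finger_gap: 0.248
grip_force: 25.0
```

Emit:
arm_command:
  commands:
    - [0.1,[0,-0.03,0.05],0]
    - [0.1,[0,0,0.02],0]
    - [0.1,[0,0,0],0]

```text
time: 15.67
ee_pos: [0.6363, -0.0445, 0.1935]
ee_rot: [2.245, 2.197, 0.001]
wrist_force: [-0.9, 0.4, 2.7]
finger_gap: 0.249
grip_force: 25.0
```

```bash
python3 - <<'E'
from plan import *
pr()
E
```

```text
15.6667 [ 0.6363 -0.0445  0.1935] phi -1.25 gap mm 21.9 grip 24.964657723903656 F [-0.9  0.4  2.7]
```

Contact. I'll release, lift, and look at the blanks again, since UL moved.

Emit:
arm_command:
  commands:
    - [0.5,[0,0,0],0]
    - [0.5,[0,0,0],0]
    - [0.5,[0,0,0],0]
    - [0.5,[0,0,0],0]
    - [0.5,[0,0,-0.7],0]
    - [0.6,[0,0,-0.7],0]
    - [0.7,[0,0,0],0]

```text
time: 16.25
ee_pos: [0.6383, -0.0448, 0.2533]
ee_rot: [2.241, 2.193, 0.007]
wrist_force: [1.1, 0.1, 0.2]
finger_gap: 0.61
grip_force: 0.0
```

```bash
python3 - <<'E'
from plan import *
pr()
snap('top','c3',(90,175,240,275),5)
path([(.4333,.1409,.25,-54.8)],.7)
E
```

```text
16.25 [ 0.6383 -0.0448  0.2533] phi -1.24 gap mm 53.7 grip 0.0 F [1.1 0.1 0.2]
[[0.7,[0.45,-0.52,0.0],0.89],[0.7,[0.41,-0.56,0.01],0.9],[0.7,[0.34,-0.6,0.0],0.89],[0.7,[0.29,-0.62,0.0],0.89],[0.7,[0.23,-0.66,0.01],0.89],[0.7,[0.18,-0.66,0.0],0.9],[0.7,[0.1,-0.69,0.01],0.89],[0.7,[0.04,-0.69,-0.0],0.89]]
[[0.7,[-0.02,-0.69,0.0],0.89],[0.7,[-0.08,-0.68,0.01],0.9]]
```

View pics/c3.png

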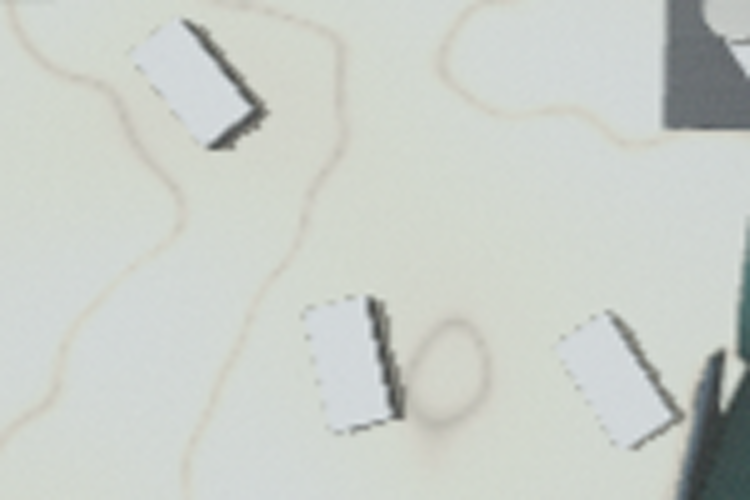

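UL has shifted to crop pixels (132,54), (184,20), (260,108), (210,148), which puts its centre near world (0.578,0.346) at the same angle. LM and LR are unchanged. I'll go to LR now.

Emit:
arm_command:
  commands:
    - [0.7,[0.45,-0.52,0],0.89]
    - [0.7,[0.41,-0.56,0],0.9]
    - [0.7,[0.34,-0.6,0],0.89]
    - [0.7,[0.29,-0.62,0],0.89]
    - [0.7,[0.23,-0.66,0],0.89]
    - [0.7,[0.18,-0.66,0],0.9]
    - [0.7,[0.1,-0.69,0],0.89]
    - [0.7,[0.04,-0.69,0],0.89]

```text
time: 16.97
ee_pos: [0.4709, 0.1047, 0.2478]
ee_rot: [-2.895, -1.218, 0.002]
wrist_force: [-0.1, 0.7, 0.1]
finger_gap: 0.702
grip_force: 0.0
```

Emit:
arm_command:
  commands:
    - [0.7,[-0.02,-0.69,0],0.89]
    - [0.7,[-0.08,-0.68,0],0.9]
    - [0.7,[0,0,0],0]
    - [0.7,[0,0,0],0]

```text
time: 17.3
ee_pos: [0.4305, 0.1418, 0.248]
ee_rot: [-2.993, -0.955, 0.003]
wrist_force: [0.3, 0.7, -0.3]
finger_gap: 0.702
grip_force: 0.0
```

```bash
python3 - <<'E'
from plan import *
from meas import c
W=np.array([c(p,90,175,5,.022) for p in [(132,54),(184,20),(260,108),(210,148)]]);print('UL',W.mean(0))
pr();path([(.4333,.1409,.19,-54.8)],.7)
snap('top','bed2',(215,145,335,225),6)
E
```

```text
UL [0.57765406 0.34628608]
17.3 [0.4305 0.1418 0.248 ] phi -54.62 gap mm 61.7 grip 0.0 F [ 0.3  0.7 -0.3]
[[0.7,[0.02,0.03,0.73],0.01],[0.7,[0.02,0.03,0.72],0.02]]
```

View pics/bed2.png

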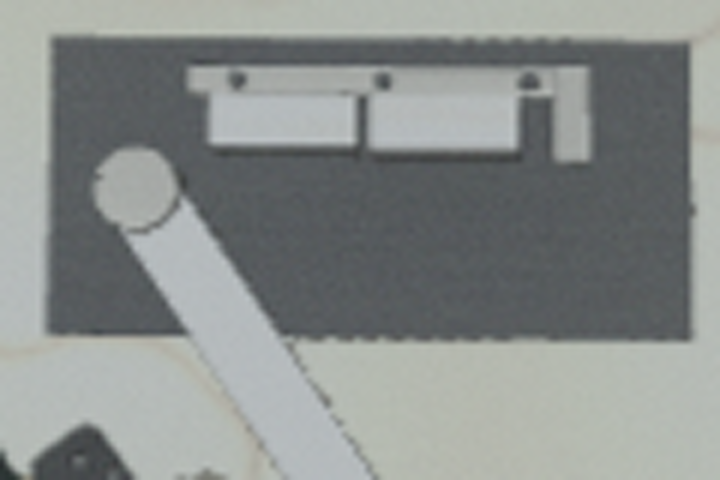

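Both slim blanks lie in line on the bed, (208–357) and (370–520), clear of the stop at 554. Now I'll pinch LR.

Emit:
arm_command:
  commands:
    - [0.7,[0.02,0.03,0.73],0]
    - [0.7,[0.02,0.03,0.73],0]
    - [0.7,[0,0,0],0]
    - [0.1,[0,0,0],0]
    - [0.1,[0,0,0],0]
    - [0.1,[0,0,0],0]
    - [0.1,[0,0,0],0]
    - [0.1,[0,0,0],0]
  force: 30

```text
time: 18.02
ee_pos: [0.435, 0.1403, 0.1913]
ee_rot: [2.995, 0.949, 0.003]
wrist_force: [-0.8, 1.1, 0.3]
finger_gap: 0.358
grip_force: 0.6
```

Emit:
arm_command:
  commands:
    - [0.1,[0,0,0],0]
    - [0.1,[0,0,0],0]
    - [0.1,[0,0,0],0]
    - [0.1,[0,0,0],0]
    - [0.1,[0,0,0],0]

```text
time: 18.43
ee_pos: [0.4349, 0.1403, 0.1913]
ee_rot: [2.994, 0.95, 0.002]
wrist_force: [-0.9, 0.5, 7.5]
finger_gap: 0.337
grip_force: 30.0
```

```bash
python3 - <<'E'
from plan import *
pr();p,ph,_=cur()
path([(p[0],p[1],.27,ph),(.487,-.403,.25,-84)],.1)
E
```

```text
18.4333 [0.4349 0.1403 0.1913] phi -54.81 gap mm 29.7 grip 30.00223606824875 F [-0.9  0.5  7.5]
[[0.1,[0.0,0.0,-0.66],-0.0],[0.1,[0.0,0.0,-0.65],-0.0],[0.1,[0.0,0.0,-0.66],-0.0],[0.1,[-0.42,0.74,0.03],0.3],[0.1,[-0.4,0.75,0.03],0.31],[0.1,[-0.38,0.77,0.03],0.3],[0.1,[-0.35,0.78,0.04],0.31],[0.1,[-0.32,0.79,0.03],0.3]]
[[0.1,[-0.3,0.79,0.03],0.3],[0.1,[-0.28,0.81,0.03],0.31],[0.1,[-0.24,0.82,0.03],0.3],[0.1,[-0.23,0.82,0.03],0.31],[0.1,[-0.19,0.83,0.03],0.3],[0.1,[-0.17,0.84,0.03],0.31],[0.1,[-0.15,0.84,0.04],0.3],[0.1,[-0.11,0.84,0.03],0.3]]
[[0.1,[-0.09,0.85,0.03],0.31],[0.1,[-0.06,0.85,0.03],0.3],[0.1,[-0.04,0.85,0.03],0.31]]
```

LR reads 29.7 mm, so it's thick and goes to the far slot of the tray.

Emit:
arm_command:
  commands:
    - [0.1,[0,0,-0.7],0]
    - [0.1,[0,0,-0.7],0]
    - [0.1,[0,0,-0.66],0]
    - [0.1,[-0.42,0.74,0.03],0.3]
    - [0.1,[-0.4,0.75,0.03],0.31]
    - [0.1,[-0.38,0.77,0.03],0.3]
    - [0.1,[-0.35,0.78,0.04],0.31]
    - [0.1,[-0.32,0.79,0.03],0.3]

```text
time: 19.1
ee_pos: [0.4507, -0.031, 0.2668]
ee_rot: [3.06, 0.707, 0.001]
wrist_force: [0.1, -0.2, -1.2]
finger_gap: 0.342
grip_force: 30.0
```

Emit:
arm_command:
  commands:
    - [0.1,[-0.3,0.79,0.03],0.3]
    - [0.1,[-0.28,0.81,0.03],0.31]
    - [0.1,[-0.24,0.82,0.03],0.3]
    - [0.1,[-0.23,0.82,0.03],0.31]
    - [0.1,[-0.19,0.83,0.03],0.3]
    - [0.1,[-0.17,0.84,0.03],0.31]
    - [0.1,[-0.15,0.84,0.04],0.3]
    - [0.1,[-0.11,0.84,0.03],0.3]

```text
time: 19.77
ee_pos: [0.4765, -0.3028, 0.2565]
ee_rot: [3.126, 0.312, 0.0]
wrist_force: [1.1, 0.1, -1.0]
finger_gap: 0.337
grip_force: 30.0
```

Emit:
arm_command:
  commands:
    - [0.1,[-0.09,0.85,0.03],0.31]
    - [0.1,[-0.06,0.85,0.03],0.3]
    - [0.1,[-0.04,0.85,0.03],0.31]
    - [0.1,[0,0,0],0]
    - [0.1,[0,0,0],0]

```text
time: 20.18
ee_pos: [0.4863, -0.4047, 0.2528]
ee_rot: [3.137, 0.16, 0.001]
wrist_force: [0.6, 1.2, -1.4]
finger_gap: 0.339
grip_force: 30.0
```

```bash
python3 - <<'E'
from plan import *
pr();path([(.487,-.403,.198,-84)],.1)
E
```

```text
20.1833 [ 0.4863 -0.4047  0.2528] phi -84.16 gap mm 29.8 grip 29.999745190143585 F [ 0.6  1.2 -1.4]
[[0.1,[0.01,-0.02,0.68],-0.01],[0.1,[0.01,-0.02,0.69],-0.02]]
```

Emit:
arm_command:
  commands:
    - [0.1,[0.01,-0.02,0.68],0]
    - [0.1,[0.01,-0.02,0.68],0]
    - [0.1,[0,0,0],0]
    - [0.55,[0,0,0],0]
    - [0.55,[0,0,0],0]
    - [0.55,[0,0,0],0]
    - [0.55,[0,0,0],0]
    - [0.55,[0,0,-0.7],0]

```text
time: 20.85
ee_pos: [0.4855, -0.3995, 0.223]
ee_rot: [-3.131, -0.163, 0.008]
wrist_force: [-0.7, 0.7, 0.1]
finger_gap: 0.551
grip_force: 0.0
```

Emit:
arm_command:
  commands:
    - [0.6,[0,0,-0.8],0]
    - [0.7,[0,0,-0.5],0]
    - [0.7,[0,0,0],0]

```text
time: 21.1
ee_pos: [0.4886, -0.4025, 0.2839]
ee_rot: [3.131, 0.163, 0.009]
wrist_force: [-0.1, -1.3, 0.2]
finger_gap: 0.69
grip_force: 0.0
```

```bash
python3 - <<'E'
from plan import *
from diff import *
pr();path([(.4425,.2677,.25,-73.4)],.7)
diff('d6',BL|{'UL':(.5777,.3463)})
E
```

```text
21.1 [ 0.4886 -0.4025  0.2839] phi -84.03 gap mm 60.7 grip 0.0 F [-0.1 -1.3  0.2]
[[0.7,[0.03,-0.88,0.04],-0.09],[0.7,[0.04,-0.89,0.05],-0.1],[0.7,[0.05,-0.88,0.04],-0.09],[0.7,[0.06,-0.88,0.05],-0.09],[0.7,[0.06,-0.88,0.04],-0.1],[0.7,[0.08,-0.88,0.05],-0.09],[0.7,[0.08,-0.88,0.04],-0.09],[0.7,[0.09,-0.88,0.05],-0.1]]
[[0.7,[0.1,-0.88,0.04],-0.09],[0.7,[0.11,-0.88,0.05],-0.09],[0.7,[0.12,-0.87,0.04],-0.1],[0.7,[0.13,-0.88,0.04],-0.09],[0.7,[0.13,-0.87,0.05],-0.09],[0.7,[0.14,-0.88,0.04],-0.1],[0.7,[0.16,-0.87,0.05],-0.09],[0.7,[0.16,-0.87,0.04],-0.09]]
[[0.7,[0.16,-0.86,0.05],-0.09],[0.7,[0.18,-0.87,0.04],-0.1],[0.7,[0.19,-0.86,0.05],-0.09]]
UL 22.4 UM 17.0 LL 22.7 LM 6.6 LR 13.5
```

Emit:
arm_command:
  commands:
    - [0.7,[0.03,-0.88,0.04],-0.09]
    - [0.7,[0.04,-0.89,0.05],-0.1]
    - [0.7,[0.05,-0.88,0.04],-0.09]
    - [0.7,[0.06,-0.88,0.05],-0.09]
    - [0.7,[0.06,-0.88,0.04],-0.1]
    - [0.7,[0.08,-0.88,0.05],-0.09]
    - [0.7,[0.08,-0.88,0.04],-0.09]
    - [0.7,[0.09,-0.88,0.05],-0.1]

```text
time: 21.82
ee_pos: [0.4666, -0.1174, 0.2631]
ee_rot: [-3.128, -0.286, 0.002]
wrist_force: [0.9, 0.1, 0.5]
finger_gap: 0.703
grip_force: 0.0
```

Emit:
arm_command:
  commands:
    - [0.7,[0.1,-0.88,0.04],-0.09]
    - [0.7,[0.11,-0.88,0.05],-0.09]
    - [0.7,[0.12,-0.87,0.04],-0.1]
    - [0.7,[0.13,-0.88,0.04],-0.09]
    - [0.7,[0.13,-0.87,0.05],-0.09]
    - [0.7,[0.14,-0.88,0.04],-0.1]
    - [0.7,[0.16,-0.87,0.05],-0.09]
    - [0.7,[0.16,-0.87,0.04],-0.09]

```text
time: 22.48
ee_pos: [0.4474, 0.1649, 0.2491]
ee_rot: [3.115, 0.408, -0.003]
wrist_force: [-0.7, -0.1, 0.3]
finger_gap: 0.701
grip_force: 0.0
```

Emit:
arm_command:
  commands:
    - [0.7,[0.16,-0.86,0.05],-0.09]
    - [0.7,[0.18,-0.87,0.04],-0.1]
    - [0.7,[0.19,-0.86,0.05],-0.09]
    - [0.7,[0,0,0],0]
    - [0.7,[0,0,0],0]

```text
time: 22.9
ee_pos: [0.4405, 0.2702, 0.2434]
ee_rot: [3.107, 0.458, -0.002]
wrist_force: [0.7, -0.4, 0.2]
finger_gap: 0.7
grip_force: 0.0
```

```bash
python3 - <<'E'
from plan import *
pr();path([(.4425,.2677,.19,-73.4)],.7)
E
```

```text
22.9 [0.4405 0.2702 0.2434] phi -73.21 gap mm 61.6 grip 0.0 F [ 0.7 -0.4  0.2]
[[0.7,[0.02,0.04,0.67],0.02],[0.7,[0.01,0.03,0.67],0.01]]
```

Emit:
arm_command:
  commands:
    - [0.7,[0.02,0.03,0.67],0]
    - [0.7,[0.02,0.03,0.67],0]
    - [0.7,[0,0,0],0]
    - [0.1,[0,0,0],0]
    - [0.1,[0,0,0],0]
    - [0.1,[0,0,0],0]
    - [0.1,[0,0,0],0]
    - [0.1,[0,0,0],0]

```text
time: 23.57
ee_pos: [0.444, 0.2671, 0.1917]
ee_rot: [-3.108, -0.452, -0.003]
wrist_force: [-0.8, 1.6, 0.4]
finger_gap: 0.362
grip_force: 0.6
```

Emit:
arm_command:
  commands:
    - [0.1,[0,0,0],0]
    - [0.1,[0,0,0],0]
    - [0.1,[0,0,0],0]
    - [0.1,[0,0,0],0]
    - [0.1,[0,0,0],0]

```text
time: 23.98
ee_pos: [0.444, 0.2672, 0.1917]
ee_rot: [-3.108, -0.453, -0.003]
wrist_force: [-0.2, -0.3, 7.5]
finger_gap: 0.337
grip_force: 29.9
```

```bash
python3 - <<'E'
from plan import *
pr();p,ph,_=cur()
path([(p[0],p[1],.27,ph),(.480,-.338,.26,-84)],.1)
E
```

```text
23.9833 [0.444  0.2672 0.1917] phi -73.41 gap mm 29.7 grip 29.91591989994049 F [-0.2 -0.3  7.5]
[[0.1,[0.0,0.0,-0.65],-0.0],[0.1,[0.0,0.0,-0.65],-0.0],[0.1,[0.0,0.0,-0.66],-0.0],[0.1,[-0.2,0.87,0.01],0.1],[0.1,[-0.2,0.87,0.02],0.11],[0.1,[-0.18,0.87,0.01],0.1],[0.1,[-0.18,0.87,0.02],0.11],[0.1,[-0.16,0.88,0.01],0.1]]
[[0.1,[-0.16,0.88,0.02],0.1],[0.1,[-0.14,0.88,0.01],0.11],[0.1,[-0.14,0.88,0.02],0.1],[0.1,[-0.13,0.88,0.01],0.1],[0.1,[-0.12,0.89,0.02],0.11],[0.1,[-0.1,0.88,0.01],0.1],[0.1,[-0.1,0.89,0.02],0.11],[0.1,[-0.09,0.88,0.01],0.1]]
[[0.1,[-0.08,0.89,0.02],0.1],[0.1,[-0.07,0.89,0.01],0.11],[0.1,[-0.06,0.89,0.02],0.1],[0.1,[-0.05,0.89,0.01],0.1]]
```

LM reads 29.7 mm, so it's thick and goes to the middle slot of the tray.

Emit:
arm_command:
  commands:
    - [0.1,[0,0,-0.7],0]
    - [0.1,[0,0,-0.7],0]
    - [0.1,[0,0,-0.66],0]
    - [0.1,[-0.2,0.87,0.01],0.1]
    - [0.1,[-0.2,0.87,0.01],0.11]
    - [0.1,[-0.18,0.87,0.01],0.1]
    - [0.1,[-0.18,0.87,0.01],0.11]
    - [0.1,[-0.16,0.88,0.01],0.1]

```text
time: 24.65
ee_pos: [0.4538, 0.0877, 0.2714]
ee_rot: [3.12, 0.369, 0.001]
wrist_force: [2.0, -0.2, -1.0]
finger_gap: 0.339
grip_force: 29.9
```

Emit:
arm_command:
  commands:
    - [0.1,[-0.16,0.88,0.01],0.1]
    - [0.1,[-0.14,0.88,0.01],0.11]
    - [0.1,[-0.14,0.88,0.01],0.1]
    - [0.1,[-0.13,0.88,0.01],0.1]
    - [0.1,[-0.12,0.89,0.02],0.11]
    - [0.1,[-0.1,0.88,0.01],0.1]
    - [0.1,[-0.1,0.89,0.02],0.11]
    - [0.1,[-0.09,0.88,0.01],0.1]

```text
time: 25.32
ee_pos: [0.4707, -0.1974, 0.2673]
ee_rot: [3.133, 0.231, 0.0]
wrist_force: [0.3, -0.1, -0.8]
finger_gap: 0.339
grip_force: 29.9
```

Emit:
arm_command:
  commands:
    - [0.1,[-0.08,0.89,0.02],0.1]
    - [0.1,[-0.07,0.89,0.01],0.11]
    - [0.1,[-0.06,0.89,0.02],0.1]
    - [0.1,[-0.05,0.89,0.01],0.1]
    - [0.1,[0,0,0],0]
    - [0.1,[0,0,0],0]

```text
time: 25.82
ee_pos: [0.4793, -0.34, 0.2647]
ee_rot: [3.137, 0.161, 0.001]
wrist_force: [0.1, 1.0, -1.6]
finger_gap: 0.337
grip_force: 29.9
```

```bash
python3 - <<'E'
from plan import *
pr();path([(.48,-.338,.198,-84)],.1)
E
```

```text
25.8167 [ 0.4793 -0.34    0.2647] phi -84.13 gap mm 29.7 grip 29.909514784812927 F [ 0.1  1.  -1.6]
[[0.1,[0.01,-0.02,0.83],-0.01],[0.1,[0.01,-0.03,0.84],-0.01]]
```

Emit:
arm_command:
  commands:
    - [0.1,[0.01,-0.02,0.83],0]
    - [0.1,[0.01,-0.02,0.83],0]
    - [0.1,[0,0,0],0]
    - [0.55,[0,0,0],0]
    - [0.55,[0,0,0],0]
    - [0.55,[0,0,0],0]
    - [0.55,[0,0,0],0]
    - [0.55,[0,0,-0.7],0]

```text
time: 26.48
ee_pos: [0.4786, -0.3349, 0.2235]
ee_rot: [-3.132, -0.165, 0.008]
wrist_force: [-0.1, 1.0, -0.7]
finger_gap: 0.55
grip_force: 0.0
```

Emit:
arm_command:
  commands:
    - [0.6,[0,0,-0.8],0]
    - [0.7,[0,0,-0.5],0]
    - [0.7,[0,0,0],0]

```text
time: 26.73
ee_pos: [0.4816, -0.3376, 0.2837]
ee_rot: [3.131, 0.165, 0.01]
wrist_force: [1.3, -0.1, 0.7]
finger_gap: 0.688
grip_force: 0.0
```

```bash
python3 - <<'E'
from plan import *
pr()
path([(.5777,.3463,.26,-49)],.7)
im=imaging.read_camera('top');u,v=w2px('top',(.5777,.3463,.022)).astype(int)
a=cv2.imread('pics/full_d6.png').astype(float);print(np.abs(a-im)[v-12:v+12,u-12:u+12].mean())
E
```

```text
26.7333 [ 0.4816 -0.3376  0.2837] phi -83.97 gap mm 60.6 grip 0.0 F [ 1.3 -0.1  0.7]
[[0.7,[0.21,-0.84,0.03],-0.29],[0.7,[0.23,-0.83,0.03],-0.29],[0.7,[0.26,-0.82,0.03],-0.29],[0.7,[0.29,-0.82,0.03],-0.3],[0.7,[0.31,-0.8,0.03],-0.29],[0.7,[0.33,-0.8,0.03],-0.29],[0.7,[0.36,-0.78,0.03],-0.29],[0.7,[0.38,-0.78,0.03],-0.29]]
[[0.7,[0.41,-0.76,0.03],-0.29],[0.7,[0.43,-0.75,0.03],-0.29],[0.7,[0.45,-0.74,0.03],-0.3],[0.7,[0.47,-0.72,0.02],-0.29],[0.7,[0.5,-0.7,0.03],-0.29],[0.7,[0.51,-0.7,0.03],-0.29],[0.7,[0.54,-0.67,0.03],-0.29],[0.7,[0.56,-0.66,0.03],-0.29]]
[[0.7,[0.58,-0.64,0.03],-0.29],[0.7,[0.59,-0.63,0.03],-0.3],[0.7,[0.62,-0.6,0.03],-0.29],[0.7,[0.63,-0.59,0.03],-0.29]]
1.6585648148148149
```

Emit:
arm_command:
  commands:
    - [0.7,[0.21,-0.84,0.03],-0.29]
    - [0.7,[0.23,-0.83,0.03],-0.29]
    - [0.7,[0.26,-0.82,0.03],-0.29]
    - [0.7,[0.29,-0.82,0.03],-0.3]
    - [0.7,[0.31,-0.8,0.03],-0.29]
    - [0.7,[0.33,-0.8,0.03],-0.29]
    - [0.7,[0.36,-0.78,0.03],-0.29]
    - [0.7,[0.38,-0.78,0.03],-0.29]

```text
time: 27.45
ee_pos: [0.5178, -0.0611, 0.2679]
ee_rot: [-3.093, -0.547, 0.002]
wrist_force: [0.2, -0.5, -0.3]
finger_gap: 0.699
grip_force: 0.0
```

Emit:
arm_command:
  commands:
    - [0.7,[0.41,-0.76,0.03],-0.29]
    - [0.7,[0.43,-0.75,0.03],-0.29]
    - [0.7,[0.45,-0.74,0.03],-0.3]
    - [0.7,[0.47,-0.72,0.02],-0.29]
    - [0.7,[0.5,-0.7,0.03],-0.29]
    - [0.7,[0.51,-0.7,0.03],-0.29]
    - [0.7,[0.54,-0.67,0.03],-0.29]
    - [0.7,[0.56,-0.66,0.03],-0.29]

```text
time: 28.12
ee_pos: [0.5563, 0.2123, 0.2585]
ee_rot: [3.004, 0.92, -0.003]
wrist_force: [0.5, -0.9, -0.0]
finger_gap: 0.703
grip_force: 0.0
```

Emit:
arm_command:
  commands:
    - [0.7,[0.58,-0.64,0.03],-0.29]
    - [0.7,[0.59,-0.63,0.03],-0.3]
    - [0.7,[0.62,-0.6,0.03],-0.29]
    - [0.7,[0.63,-0.59,0.03],-0.29]
    - [0.7,[0,0,0],0]
    - [0.7,[0,0,0],0]

```text
time: 28.62
ee_pos: [0.5754, 0.3489, 0.2534]
ee_rot: [2.941, 1.104, -0.002]
wrist_force: [0.1, -0.8, 0.3]
finger_gap: 0.7
grip_force: 0.0
```

```bash
python3 - <<'E'
from plan import *
pr();path([(.5777,.3463,.19,-49)],.7)
E
```

```text
28.6167 [0.5754 0.3489 0.2534] phi -48.85 gap mm 61.6 grip 0.0 F [ 0.1 -0.8  0.3]
[[0.7,[0.0,0.04,0.79],0.01],[0.7,[0.0,0.05,0.8],0.02]]
```

Emit:
arm_command:
  commands:
    - [0.7,[0,0.04,0.79],0]
    - [0.7,[0,0.05,0.79],0]
    - [0.7,[0,0,0],0]
    - [0.1,[0,0,0],0]
    - [0.1,[0,0,0],0]
    - [0.1,[0,0,0],0]
    - [0.1,[0,0,0],0]
    - [0.1,[0,0,0],0]

```text
time: 29.28
ee_pos: [0.5789, 0.3449, 0.1931]
ee_rot: [-2.942, -1.1, -0.004]
wrist_force: [0.3, 2.1, 0.7]
finger_gap: 0.36
grip_force: 0.6
```

Emit:
arm_command:
  commands:
    - [0.1,[0,0,0],0]
    - [0.1,[0,0,0],0]
    - [0.1,[0,0,0],0]
    - [0.1,[0,0,0],0]
    - [0.1,[0,0,0],0]

```text
time: 29.7
ee_pos: [0.5789, 0.345, 0.193]
ee_rot: [-2.942, -1.1, -0.003]
wrist_force: [-1.1, -0.2, 7.2]
finger_gap: 0.336
grip_force: 30.0
```

```bash
python3 - <<'E'
from plan import *
pr();p,ph,_=cur()
path([(p[0],p[1],.28,ph),(.473,-.273,.26,-84)],.1)
E
```

```text
29.7 [0.5789 0.345  0.193 ] phi -49.0 gap mm 29.6 grip 30.001472532749176 F [-1.1 -0.2  7.2]
[[0.1,[0.0,0.0,-0.72],-0.0],[0.1,[0.0,0.0,-0.73],-0.0],[0.1,[0.0,0.0,-0.72],-0.0],[0.1,[-0.67,0.55,0.03],0.32],[0.1,[-0.66,0.58,0.03],0.33],[0.1,[-0.63,0.59,0.02],0.32],[0.1,[-0.62,0.62,0.03],0.33],[0.1,[-0.59,0.64,0.03],0.32]]
[[0.1,[-0.57,0.65,0.03],0.32],[0.1,[-0.55,0.68,0.02],0.33],[0.1,[-0.53,0.69,0.03],0.32],[0.1,[-0.5,0.72,0.03],0.33],[0.1,[-0.48,0.72,0.03],0.32],[0.1,[-0.45,0.75,0.02],0.33],[0.1,[-0.43,0.76,0.03],0.32],[0.1,[-0.4,0.77,0.03],0.32]]
[[0.1,[-0.37,0.79,0.03],0.33],[0.1,[-0.35,0.8,0.02],0.32],[0.1,[-0.32,0.81,0.03],0.33],[0.1,[-0.29,0.82,0.03],0.32],[0.1,[-0.26,0.83,0.03],0.32]]
```

UL reads 29.6 mm, so it's thick and goes to the near slot of the tray.

Emit:
arm_command:
  commands:
    - [0.1,[0,0,-0.73],0]
    - [0.1,[0,0,-0.73],0]
    - [0.1,[0,0,-0.72],0]
    - [0.1,[-0.67,0.55,0.03],0.32]
    - [0.1,[-0.66,0.58,0.03],0.33]
    - [0.1,[-0.63,0.59,0.02],0.32]
    - [0.1,[-0.62,0.62,0.03],0.33]
    - [0.1,[-0.59,0.64,0.03],0.32]

```text
time: 30.37
ee_pos: [0.5486, 0.1717, 0.2734]
ee_rot: [3.025, 0.845, 0.001]
wrist_force: [-0.1, -0.1, -1.2]
finger_gap: 0.338
grip_force: 30.0
```

Emit:
arm_command:
  commands:
    - [0.1,[-0.57,0.65,0.03],0.32]
    - [0.1,[-0.55,0.68,0.02],0.33]
    - [0.1,[-0.53,0.69,0.03],0.32]
    - [0.1,[-0.5,0.72,0.03],0.33]
    - [0.1,[-0.48,0.72,0.03],0.32]
    - [0.1,[-0.45,0.75,0.02],0.33]
    - [0.1,[-0.43,0.76,0.03],0.32]
    - [0.1,[-0.4,0.77,0.03],0.32]

```text
time: 31.03
ee_pos: [0.5013, -0.1032, 0.2646]
ee_rot: [3.112, 0.428, 0.001]
wrist_force: [1.0, -1.0, -0.5]
finger_gap: 0.34
grip_force: 30.0
```

Emit:
arm_command:
  commands:
    - [0.1,[-0.37,0.79,0.03],0.33]
    - [0.1,[-0.35,0.8,0.02],0.32]
    - [0.1,[-0.32,0.81,0.03],0.33]
    - [0.1,[-0.29,0.82,0.03],0.32]
    - [0.1,[-0.26,0.83,0.03],0.32]
    - [0.1,[0,0,0],0]
    - [0.1,[0,0,0],0]

```text
time: 31.62
ee_pos: [0.4725, -0.2753, 0.2589]
ee_rot: [3.137, 0.16, 0.001]
wrist_force: [0.5, 0.1, -0.8]
finger_gap: 0.339
grip_force: 30.0
```

```bash
python3 - <<'E'
from plan import *
pr();path([(.473,-.273,.199,-84)],.1)
E
```

```text
31.6167 [ 0.4725 -0.2753  0.2589] phi -84.16 gap mm 29.9 grip 29.99972641468048 F [ 0.5  0.1 -0.8]
[[0.1,[0.01,-0.03,0.75],-0.01],[0.1,[0.01,-0.03,0.75],-0.02]]
```

Emit:
arm_command:
  commands:
    - [0.1,[0.01,-0.03,0.74],0]
    - [0.1,[0.01,-0.03,0.74],0]
    - [0.1,[0,0,0],0]
    - [0.55,[0,0,0],0]
    - [0.55,[0,0,0],0]
    - [0.55,[0,0,0],0]
    - [0.55,[0,0,0],0]
    - [0.55,[0,0,-0.7],0]

```text
time: 32.28
ee_pos: [0.4718, -0.2696, 0.225]
ee_rot: [-3.133, -0.165, 0.008]
wrist_force: [-0.3, 0.6, 0.4]
finger_gap: 0.547
grip_force: 0.0
```

Emit:
arm_command:
  commands:
    - [0.6,[0,0,-0.8],0]
    - [0.7,[0,0,-0.5],0]
    - [0.7,[0,0,0],0]

```text
time: 32.53
ee_pos: [0.4748, -0.2719, 0.2844]
ee_rot: [3.132, 0.165, 0.01]
wrist_force: [0.4, -0.7, 0.6]
finger_gap: 0.685
grip_force: 0.0
```

```bash
python3 - <<'E'
from plan import *
pr()
path([(.4475,-.0238,.29,-56.7)],.7)
snap('top','t2',(150,130,470,290),2.4)
E
```

```text
32.5333 [ 0.4748 -0.2719  0.2844] phi -83.97 gap mm 60.3 grip 0.0 F [ 0.4 -0.7  0.6]
[[0.7,[-0.0,-0.89,-0.02],-0.65],[0.7,[0.05,-0.89,-0.02],-0.65],[0.7,[0.12,-0.88,-0.02],-0.65],[0.7,[0.18,-0.88,-0.02],-0.65],[0.7,[0.23,-0.86,-0.02],-0.65],[0.7,[0.3,-0.84,-0.02],-0.65],[0.7,[0.35,-0.82,-0.02],-0.64]]
```

View pics/t2.png

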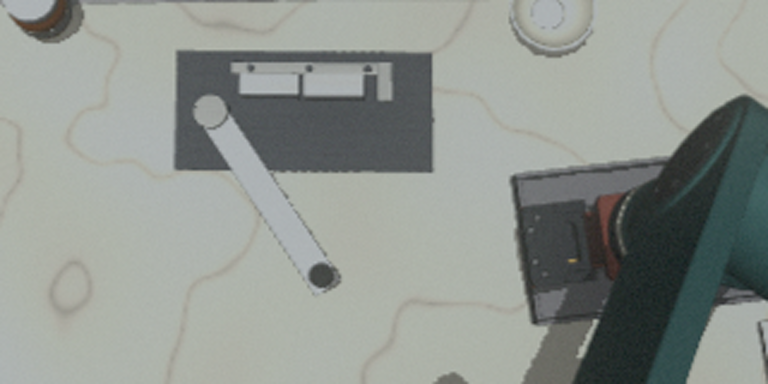

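Both slim blanks are still on the bed, the bar is open with its knob at crop (321,275), and the fork is under the cap. I'll return to the knob.

Emit:
arm_command:
  commands:
    - [0.7,[0,-0.89,-0.02],-0.65]
    - [0.7,[0.05,-0.89,-0.02],-0.65]
    - [0.7,[0.12,-0.88,-0.02],-0.65]
    - [0.7,[0.18,-0.88,-0.02],-0.65]
    - [0.7,[0.23,-0.86,-0.02],-0.65]
    - [0.7,[0.3,-0.84,-0.02],-0.65]
    - [0.7,[0.35,-0.82,-0.02],-0.64]
    - [0.7,[0,0,0],0]

```text
time: 33.25
ee_pos: [0.4434, -0.018, 0.2841]
ee_rot: [-3.004, -0.908, 0.005]
wrist_force: [-0.8, 0.2, 0.4]
finger_gap: 0.703
grip_force: 0.0
```

Emit:
arm_command:
  commands:
    - [0.7,[0,0,0],0]
    - [0.7,[0,0,0],0]

```text
time: 33.42
ee_pos: [0.446, -0.0229, 0.2846]
ee_rot: [3.01, 0.899, -0.001]
wrist_force: [0.0, -0.2, 0.2]
finger_gap: 0.699
grip_force: 0.0
```

```bash
python3 - <<'E'
from plan import *
from meas import c
pr();k=c((321,275),150,130,2.4,.056);print(k,np.linalg.norm(k-POST))
path([(.4475,-.0238,.206,-56.7)],.7)
E
```

```text
33.4167 [ 0.446  -0.0229  0.2846] phi -56.72 gap mm 61.5 grip 0.0 F [ 0.  -0.2  0.2]
[ 0.44580649 -0.02390496] 0.19678845103310988
[[0.7,[0.01,0.01,0.66],-0.0],[0.7,[0.0,0.02,0.65],-0.0],[0.7,[0.01,0.01,0.66],-0.0]]
```

Emit:
arm_command:
  commands:
    - [0.7,[0.01,0.01,0.66],0]
    - [0.7,[0,0.01,0.66],0]
    - [0.7,[0.01,0.01,0.66],0]
    - [0.7,[0,0,0],0]
    - [0.2,[0,0,0],0]
    - [0.2,[0,0,0],0]
    - [0.2,[0,0,0],0]
    - [0.2,[0,0,0],0]
  force: 20

```text
time: 34.08
ee_pos: [0.4481, -0.0238, 0.2071]
ee_rot: [3.009, 0.898, 0.004]
wrist_force: [1.3, 0.5, -0.1]
finger_gap: 0.434
grip_force: 0.0
```

Emit:
arm_command:
  commands:
    - [0.2,[0,0,0],0]
    - [0.2,[0,0,0],0]
    - [0.2,[0,0,0],0]
    - [0.2,[0,0,0],0]
    - [0.2,[0,0,0],0]

```text
time: 34.5
ee_pos: [0.4478, -0.0234, 0.2066]
ee_rot: [3.009, 0.899, 0.002]
wrist_force: [0.2, -0.3, 8.2]
finger_gap: 0.267
grip_force: 20.0
```

```bash
python3 - <<'E'
from plan import *
pr()
p,ph,_=cur()
r=np.array(p[:2])-POST;R0=np.linalg.norm(r);a0=np.arctan2(r[1],r[0]);print(R0,np.degrees(a0))
A=FA-a0-np.radians(6);N=16;P=[]
for k in range(1,N+1):
    da=A*k/N;R=R0+(.195-R0)*k/N
    P.append((POST[0]+R*np.cos(a0+da),POST[1]+R*np.sin(a0+da),p[2],ph+np.degrees(da)))
R,_=rows(P,.2);show(R)
E
```

```text
34.5 [ 0.4478 -0.0234  0.2066] phi -56.72 gap mm 23.5 grip 20.000892877578735 F [ 0.2 -0.3  8.2]
0.19484617627363401 -146.71710394021463
[[0.2,[0.01,0.26,-0.0],-0.52],[0.2,[0.0,0.27,-0.0],-0.51],[0.2,[0.01,0.26,-0.0],-0.52],[0.2,[0.01,0.26,-0.0],-0.51],[0.2,[0.0,0.26,-0.0],-0.52],[0.2,[0.01,0.27,-0.0],-0.51],[0.2,[0.01,0.26,-0.0],-0.52],[0.2,[0.0,0.26,-0.0],-0.51]]
[[0.2,[0.01,0.27,-0.0],-0.52],[0.2,[0.01,0.26,-0.0],-0.51],[0.2,[0.01,0.26,-0.0],-0.52],[0.2,[0.0,0.26,-0.0],-0.51],[0.2,[0.01,0.27,-0.0],-0.52],[0.2,[0.01,0.26,-0.0],-0.51],[0.2,[0.0,0.26,-0.0],-0.52],[0.2,[0.01,0.27,-0.0],-0.51]]
```

Emit:
arm_command:
  commands:
    - [0.2,[0.01,0.26,0],-0.52]
    - [0.2,[0,0.27,0],-0.51]
    - [0.2,[0.01,0.26,0],-0.52]
    - [0.2,[0.01,0.26,0],-0.51]
    - [0.2,[0,0.26,0],-0.52]
    - [0.2,[0.01,0.27,0],-0.51]
    - [0.2,[0.01,0.26,0],-0.52]
    - [0.2,[0,0.26,0],-0.51]

```text
time: 35.17
ee_pos: [0.5021, -0.0798, 0.2064]
ee_rot: [-2.737, -1.52, 0.013]
wrist_force: [-14.7, 9.0, 27.4]
finger_gap: 0.265
grip_force: 20.0
```

Emit:
arm_command:
  commands:
    - [0.2,[0.01,0.27,0],-0.52]
    - [0.2,[0.01,0.26,0],-0.51]
    - [0.2,[0.01,0.26,0],-0.52]
    - [0.2,[0,0.26,0],-0.51]
    - [0.2,[0.01,0.27,0],-0.52]
    - [0.2,[0.01,0.26,0],-0.51]
    - [0.2,[0,0.26,0],-0.52]
    - [0.2,[0.01,0.27,0],-0.51]

```text
time: 35.83
ee_pos: [0.5823, -0.1091, 0.2065]
ee_rot: [-2.348, -2.074, 0.01]
wrist_force: [-13.1, 1.6, 19.0]
finger_gap: 0.271
grip_force: 20.0
```

```bash
python3 - <<'E'
from plan import *
pr()
p,ph,_=cur()
r=np.array(p[:2])-POST;R0=np.linalg.norm(r);a0=np.arctan2(r[1],r[0]);print(R0,np.degrees(a0))
A=FA-a0;N=8;P=[]
for k in range(1,N+1):
    da=A*k/N;R=R0+(.195-R0)*k/N
    P.append((POST[0]+R*np.cos(a0+da),POST[1]+R*np.sin(a0+da),p[2],ph+np.degrees(da)))
R,_=rows(P,.2);show(R)
E
```

```text
35.8333 [ 0.5823 -0.1091  0.2065] phi -7.09 gap mm 23.9 grip 20.02898409962654 F [-13.1   1.6  19. ]
0.19464770106306292 -98.37775055561936
[[0.2,[-0.0,0.08,-0.0],-0.15],[0.2,[-0.0,0.07,-0.0],-0.15],[0.2,[-0.01,0.08,-0.0],-0.15],[0.2,[0.0,0.07,-0.0],-0.14],[0.2,[-0.0,0.08,-0.0],-0.15],[0.2,[-0.0,0.07,-0.0],-0.15],[0.2,[-0.01,0.08,-0.0],-0.15],[0.2,[0.0,0.08,-0.0],-0.15]]
```

Emit:
arm_command:
  commands:
    - [0.2,[0,0.08,0],-0.15]
    - [0.2,[0,0.07,0],-0.15]
    - [0.2,[0,0.08,0],-0.15]
    - [0.2,[0,0.07,0],-0.15]
    - [0.2,[0,0.08,0],-0.15]
    - [0.2,[0,0.07,0],-0.15]
    - [0.2,[0,0,0],0]

```text
time: 36.42
ee_pos: [0.6023, -0.1111, 0.2064]
ee_rot: [-2.254, -2.184, 0.004]
wrist_force: [-6.4, 0.2, 9.9]
finger_gap: 0.271
grip_force: 20.0
```

```bash
python3 - <<'E'
from plan import *
pr()
p,ph,_=cur()
r=np.array(p[:2])-POST;print(np.linalg.norm(r),np.degrees(np.arctan2(r[1],r[0])))
snap('top','cl1',(215,145,335,225),6)
E
```

```text
36.4167 [ 0.6023 -0.1111  0.2064] phi -1.81 gap mm 23.9 grip 20.00514417886734 F [-6.4  0.2  9.9]
0.19480895100507145 -92.47701789442205
```

View pics/cl1.png

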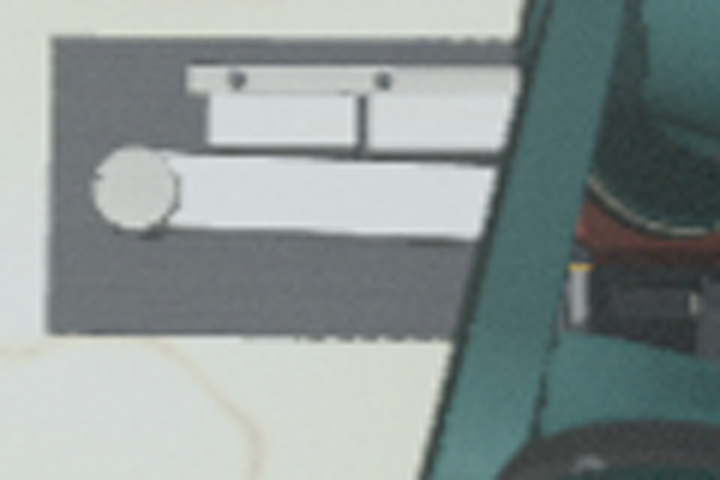

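The bar is about 1.2° short of closed, with the fork on the post and both blanks in the row. I'll press on gently to the stop.

Emit:
arm_command:
  commands:
    - [0.2,[0,0.05,0],-0.1]
    - [0.2,[0,0.05,0],-0.1]
    - [0.2,[0,0,0],0]

```text
time: 36.72
ee_pos: [0.6051, -0.1113, 0.2064]
ee_rot: [-2.229, -2.206, 0.008]
wrist_force: [-10.2, -0.6, 15.8]
finger_gap: 0.27
grip_force: 20.0
```

Emit:
arm_command:
  commands:
    - [0.2,[0,0.04,0],0]
    - [0.2,[0,0.02,0],0]
    - [0.2,[0,0,0],0]

```text
time: 36.97
ee_pos: [0.606, -0.1113, 0.2064]
ee_rot: [-2.227, -2.204, 0.012]
wrist_force: [-16.6, -1.1, 19.6]
finger_gap: 0.268
grip_force: 20.0
```

Emit:
arm_command:
  commands:
    - [0.2,[0,0.04,0],0]
    - [0.2,[0,0.02,0],0]
    - [0.2,[0,0,0],0]

```text
time: 37.22
ee_pos: [0.6085, -0.1113, 0.2064]
ee_rot: [-2.227, -2.204, 0.011]
wrist_force: [-15.1, -1.7, 19.9]
finger_gap: 0.268
grip_force: 20.0
```

Emit:
arm_command:
  commands:
    - [0.2,[0,-0.03,0],0]
    - [0.2,[0,-0.03,0],0]
    - [0.5,[0,0,0],0]
    - [0.5,[0,0,0],0]
    - [0.5,[0,0,0],0]
    - [0.5,[0,0,0],0]
    - [0.5,[0,0,0],0]

```text
time: 37.8
ee_pos: [0.6105, -0.1117, 0.2057]
ee_rot: [2.235, 2.208, 0.0]
wrist_force: [-0.0, -0.3, -0.7]
finger_gap: 0.499
grip_force: 0.0
```

Emit:
arm_command:
  commands:
    - [0.5,[0,0,-0.6],0]
    - [0.5,[0,0,-0.7],0]
    - [0.5,[0,0,-0.7],0]
    - [0.5,[-0.5,-0.7,-0.5],0]
    - [0.5,[-0.5,-0.7,-0.5],0]
    - [0.5,[-0.5,-0.7,0],0]
    - [0.5,[-0.5,-0.7,0],0]
    - [0.5,[0,0,0],0]

```text
time: 38.47
ee_pos: [0.4932, -0.1922, 0.326]
ee_rot: [-2.236, -2.204, 0.004]
wrist_force: [-0.4, 0.6, 0.2]
finger_gap: 0.5
grip_force: 0.0
```

```bash
python3 - <<'E'
from plan import *
pr()
snap('top','fin',(215,145,475,285),2.9)
E
```

```text
38.4667 [ 0.4932 -0.1922  0.326 ] phi -0.83 gap mm 44.0 grip 0.0 F [-0.4  0.6  0.2]
```

View pics/fin.png

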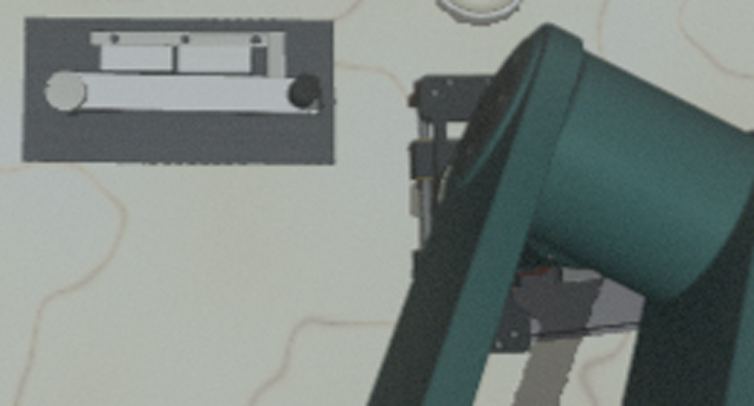

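The bar looks closed. I'll move the arm aside to check the tray, and enlarge the fixture for the angle.

Emit:
arm_command:
  commands:
    - [0.5,[0.9,0,0],0]
    - [0.5,[0.9,0,0],0]
    - [0.5,[0.9,0,0],0]
    - [0.5,[0.9,0,0],0]
    - [0.5,[0.9,0,0],0]
    - [0.5,[0.9,0,0],0]
    - [0.5,[0.9,0,0],0]
    - [0.5,[0.9,0,0],0]

```text
time: 39.18
ee_pos: [0.5013, 0.1004, 0.3258]
ee_rot: [2.234, 2.208, 0.001]
wrist_force: [0.7, -0.6, -0.4]
finger_gap: 0.499
grip_force: 0.0
```

```bash
python3 - <<'E'
from h import *
im=imaging.read_camera('top');f=cv2.imread('pics/full_fin.png')
a=cv2.resize(f[145:205,215:335],None,fx=6,fy=6,interpolation=cv2.INTER_CUBIC)
b=cv2.resize(im[185:270,355:475],None,fx=2.5,fy=2.5,interpolation=cv2.INTER_CUBIC)
c=np.zeros((a.shape[0]+b.shape[0],720,3),np.uint8);c[:a.shape[0]]=a;c[a.shape[0]:,:b.shape[1]]=b
cv2.imwrite('pics/chk.png',c)
E
```

```text
(no output)
```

View pics/chk.png

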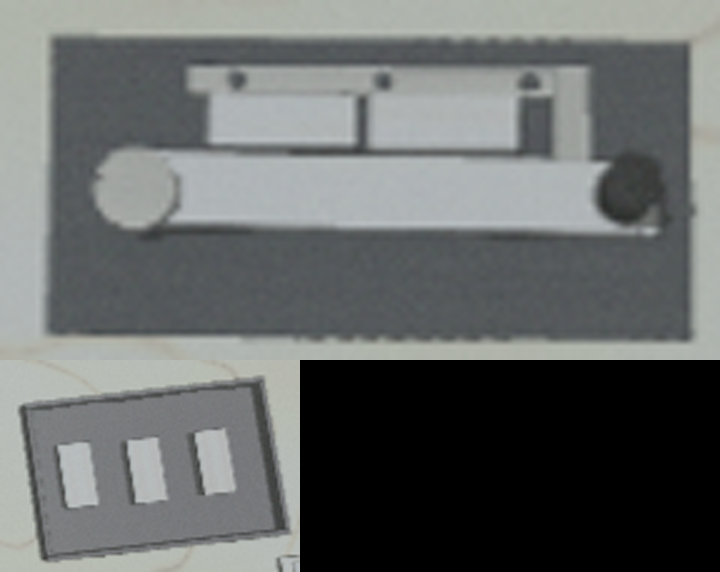

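The enlarged view shows the bar edge running from (185,152) to (600,160), touching the stop and within about 0.7° of the fence line. Both slim blanks are in the row, and the three thick ones sit upright in the tray. I'll hand in.

```bash
python3 -c "
from station import bot
print(bot.finish_job())"
```

```text
the job is handed in; nothing more can be done
None
```

The job is handed in, but no verdict came back. By my last pictures, the two slim blanks (21.7 mm pinched) lie along the fence with the bar closed against the stop, about 0.7° off the fence line. The three thick blanks (29.7 mm) are in the tray, and the arm never went near the dish, jar or case.

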